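# Load the capacitor test chamber and shut its door

## Task

Load the capacitor test chamber: draw its tray right out, lay every sound capacitor on its side in a cradle of its own, squarely in the middle of the cradle with the terminals towards the front of the chamber, where the contacts on the door meet them, and put every blown one (swollen brown end) in the red scrap box. Then push the loaded tray fully home, and only then push the door shut until it seats on its catch. Leave the other things on the bench where they are.

Things in the scene. Friction and masses are not known exactly. Their poses are not given: they have to be found in the camera images.
- cap1_mid (a point): Sound capacitor: flat black end with two brass screw terminals that stand 8 mm above it; upright can, 50 mm across and 82 mm tall, navy sleeve, about 0.24 kg, bottom-heavy, standing on the bench at the start; this point is the can's centre, half-way up, its z axis runs along the can towards the terminal end. None if absent in this run
- cap2_mid (a point): Sound capacitor: flat black end with two brass screw terminals that stand 8 mm above it; upright can, 50 mm across and 82 mm tall, navy sleeve, about 0.24 kg, bottom-heavy, standing on the bench at the start; this point is the can's centre, half-way up, its z axis runs along the can towards the terminal end. None if absent in this run
- cap3_mid (a point): Sound capacitor: flat black end with two brass screw terminals that stand 8 mm above it; upright can, 50 mm across and 82 mm tall, navy sleeve, about 0.24 kg, bottom-heavy, standing on the bench at the start; this point is the can's centre, half-way up, its z axis runs along the can towards the terminal end. None if absent in this run
- blown1_mid (a point): Blown capacitor: its terminal end is swollen into a brown dome 12 mm high; upright can, 50 mm across and 82 mm tall, navy sleeve, about 0.24 kg, bottom-heavy, standing on the bench at the start; this point is the can's centre, half-way up, its z axis runs along the can towards the terminal end. None if absent in this run
- blown2_mid (a point): Blown capacitor: its terminal end is swollen into a brown dome 12 mm high; upright can, 50 mm across and 82 mm tall, navy sleeve, about 0.24 kg, bottom-heavy, standing on the bench at the start; this point is the can's centre, half-way up, its z axis runs along the can towards the terminal end. None if absent in this run
- cradle0 (a point): Cradle 0 of the tray (right as seen facing the chamber; 88 mm apart): where the centre of a can lies when on its side in the two white V blocks (they hold it 23 to 37 mm either side of its middle, reach 28 mm sideways, all at least 12 mm below its axis; open between them, 36 mm down to the tray floor). x points into the chamber, along the lying can; z up; moves with the tray
- cradle1 (a point): Cradle 1 of the tray (middle as seen facing the chamber; 88 mm apart): where the centre of a can lies when on its side in the two white V blocks (they hold it 23 to 37 mm either side of its middle, reach 28 mm sideways, all at least 12 mm below its axis; open between them, 36 mm down to the tray floor). x points into the chamber, along the lying can; z up; moves with the tray
- cradle2 (a point): Cradle 2 of the tray (left as seen facing the chamber; 88 mm apart): where the centre of a can lies when on its side in the two white V blocks (they hold it 23 to 37 mm either side of its middle, reach 28 mm sideways, all at least 12 mm below its axis; open between them, 36 mm down to the tray floor). x points into the chamber, along the lying can; z up; moves with the tray
- tray_knob (a point): Black round pull knob on the front of the aluminium tray, 24 mm across, 20 mm long; this point is its centre, 24 mm out from the tray's front panel (34 mm tall, 290 mm wide), 70 mm above the bench, 87 mm in front of the middle cradle's point and 21 mm below it; x points into the chamber, z up. Pinch it from above or at a slant
- tray (a joint): Slide of the tray, m: 0 fully home in the chamber, 0.21 drawn right out to its stop; starts part-way out. Stays where left (3 N of friction, some damping)
- door (a joint): Hinge of the chamber's window door, rad: 0 shut and seated, grows as it opens towards the robot; starts wide open, stays where left. Hinge: upright edge on the chamber's right (-y). A spring ball catch in the lintel resists from 0.055 rad and pulls the door home past 0.02 rad; about 8 N pushed 0.25 m from the hinge shuts it
- door_hinge (a point): On the door's hinge line, at the inner face, 130 mm above the bench. This frame turns with the door: y points along it from hinge to free edge (340 mm), -x out of its outer face (18 mm from the inner one). The door stands from 36 to 228 mm above the bench; the chamber is 340 mm wide, 300 mm deep, 230 mm high
- door_face (a point): Point on the outer face of the door, on the clear window, 250 mm from the hinge line and 150 mm above the bench: a good place to push. A steel bar handle stands 50 mm out from the outer face at 322 mm from the hinge, 70 to 170 mm above the bench
- scrap_mid (a point): Centre of the inner floor of the red open scrap box, 150 x 150 mm outside, 50 mm high, 4 mm walls and floor, loose, 0.6 kg; x and y along its sides, z up
- meter: Yellow handheld multimeter, 170 x 82 x 40 mm; not part of the job, leave it where it is. Origin at its underside
- spool: Spool of solder standing on its end, 60 mm across, 50 mm tall; not part of the job, leave it where it is. Origin at its underside
- flux: White flux bottle, 36 mm across, 100 mm tall, near a fixed oscilloscope 170 mm high that stands at the back of the bench, from 0.86 m ahead of the robot on; not part of the job, leave it where it is. Origin at its underside
- board: Small green circuit board, 100 x 75 mm, 24 mm high; not part of the job, leave it where it is. Origin at its underside
- driver: Screwdriver lying on the bench; not part of the job, leave it where it is. Origin at its underside
- brush: Cleaning brush lying on the bench; not part of the job, leave it where it is. Origin at its underside

How it is judged:
By the outcome, as a careful person would: the job done as asked, in the order asked, and still so for the second after the job is handed in, with the robot touching nothing.
Of cap1, cap2, cap3 only 2 to 3 are there at a start; the rules pass over those that are not, and their reading is None.
Of blown1, blown2 only 1 to 2 are there at a start; the rules pass over those that are not, and their reading is None.
At some moment in a run one of blown1, blown2, scrap may be knocked a few centimetres aside while the robot is not near it.
It also fails if it takes over 210 s, if anything falls off the work surface, if the arm or the gripper's body presses on something with over 40 N, if the wrist force passes 120 N, or if a joint passes its speed limit or range.

## Robot

A 7-joint arm with a two-finger parallel gripper is mounted at the origin on the work surface. World frame = base frame: x ahead of the robot, y to its left, z up, the work surface at z = 0. Lengths are in m, angles in rad, forces in N, time in s.
With the tool pointing down it reaches from about 0.35 to 0.9 m from the base axis. Payload 8.1 kg.
Tool frame: the origin (TCP) lies at the very end of the fingers, on their centre line; the grasp point (between the pads) lies 19 mm behind it; z points along the fingers, y is the line along which they close (so a half turn about z gives the same grasp; the last joint's range is limited). The gripper opens to 92 mm and grips with 3 to 60 N. Pads are 19 mm wide; open, the fingers measure 130 mm over their backs; the gripper's body (75 mm by 190 mm) begins 47 mm behind the grasp point.
Start: joints at [-1.25, 0.434, 0.025, 1.573, -0.012, 1.134, -0.075], TCP at [0.257, 0.57, 0.198] pointing down, gripper open.
Joint ranges: [-2.62, 2.62], [-0.44, 2.09], [-1.27, 1.32], [0.08, 2.57], [-1.32, 4.46], [0.12, 2], [-2.74, 2.74]. Speed limits (rad/s): [2.22, 2.22, 3.01, 3.01, 3.14, 3.14, 3.14].

## Interface

Orientations are given as a rotation vector (axis times angle).
In Python, from cell import arm gives the robot as it stands.
- The arm moves only by the tool jog_arm, never from a script. Its argument "rows" is a list of rows, each a list of 3 entries, a list of its own where there are three numbers: the shift along the world's x, y, z in cm, then the turn, a rotation vector about the world's x, y, z in degrees, then the opening, from 0 (shut) to 1 (fully open). A call has 1 to 8 rows; each row is the pose to reach, as a shift and turn from the pose commanded when the call began; what a row does not reach only later rows make up. A row lasts 1/8 s, in which the tool goes at most 62.5 mm and 10.7 degrees, less where a joint would pass 70% of its speed; a pose out of reach is approached as far as the arm can. A call with a gripper value outside its range is refused whole. The fingers move at their own pace and stop on an object; "newtons" is the grip in N (left out, the last holds). Time passes only in rows, so rows that repeat a pose let the fingers close. It gives the time, the measured TCP pose, the force, the opening and the grip force at its end, in the units of the state.
- arm.observe(): the state, without advancing time (a new reading comes with each control period).
- arm.get_image(name): name is "scene" or "top" or "wrist"; returns a dict with "img" (480x640x3 uint8, red, green, blue), "depth" (480x640 float32, m along the optical axis (not along the pixel's ray), 0 where there is no reading), "fx", "fy", "cx", "cy" (pixels), "rvec" (rotation vector, rad) and "tvec" (3), from world to camera coordinates, as OpenCV has them; the wrist camera has in their place "mount" (4x4, takes a point from camera to tool coordinates, whose origin is the TCP and whose axes are the flange's). Camera axes: x right, y down, z forward; pixel columns grow to the right and rows downward; lengths in m; the calibration is good to about 2 mm. A picture is of the moment at which its call begins: read the wrist's pose just before it.
- arm.sign_off(): hands the job in; it is judged then, once.
The state is a dict: "clock": time; "joints": joint angles; "dq": joint speeds; "joint_efforts": joint torques, N m; "position": TCP position; "ee_rot": TCP orientation; "force": force on the tool from outside, world axes, zero at the start; "ft_torque": the same for the moment, N m; "width": opening from 0.0 (shut) to 1.0 (fully open); "gripper_force": force on a finger pad.
Only numpy, scipy, OpenCV 4.12 (cv2) and the standard library are available. Lean on these libraries where they do the work, as an engineer would, in place of code of your own. Each camera call takes 0.05 s, during which the arm holds its last target. There are 200 camera calls.

## Working session

There is one attempt and no reset: what is moved stays moved. The work goes in short steps, Python scripts to look and compute and a tool call to move; the robot and the scene stay as the last step left them, time stands still between calls to the robot, and variables do not carry over. Pictures are saved under pics/ and viewed, at most 15 in all, crops included, and the job is handed in when it is done.

Besides the shell and the picture viewer there is one more tool, called after "Emit:" by a JSON object that holds its "api" and its "payload", one argument or row to a line. jog_arm: Moves the arm, as the interface text tells. Its arguments: {"type":"object","properties":{"rows":{"type":"array","items":{"type":"array"}},"newtons":{"type":"number"}},"required":["rows"]}

```bash
mkdir -p pics; ls; cat > h.py <<'E'
import numpy as np, cv2
from cell import arm
from scipy.spatial.transform import Rotation as R
def cam(n):
    s=arm.observe(); d=arm.get_image(n)
    if n=="wrist":
        T=np.eye(4); r=s["ee_rot"]; T[:3,:3]=R.from_rotvec(r).as_matrix() if np.size(r)==3 else np.array(r); T[:3,3]=s["position"]
        M=T@np.array(d["mount"])
    else:
        E=np.eye(4); E[:3,:3]=R.from_rotvec(np.ravel(d["rvec"])).as_matrix(); E[:3,3]=np.ravel(d["tvec"]); M=np.linalg.inv(E)
    d["M"]=M; return d
def cloud(d):
    v,u=np.mgrid[:480,:640]; z=d["depth"]
    P=np.stack([(u-d["cx"])/d["fx"]*z,(v-d["cy"])/d["fy"]*z,z],-1)
    return P@d["M"][:3,:3].T+d["M"][:3,3]
def ray(d,u,v,h):
    r=d["M"][:3,:3]@np.array([(u-d["cx"])/d["fx"],(v-d["cy"])/d["fy"],1]); o=d["M"][:3,3]
    return o+r*(h-o[2])/r[2]
def save(d,n): cv2.imwrite("pics/"+n+".png",d["img"][...,::-1])
E
python3 - <<'E'
from h import *
print(arm.observe())
for n in ("scene","top"):
    d=cam(n); save(d,n+"0"); print(n,d["M"],d["fx"])
E
```

```text
pics
{'clock': 0.0, 'joints': array([-1.24958982,  0.43521672,  0.02493403,  1.57413609, -0.01159323,
        1.13395606, -0.0750656 ]), 'dq': array([ 0.00092869,  0.0006877 ,  0.00045433,  0.00164415,  0.00170784,
       -0.00171888, -0.00088392]), 'joint_efforts': array([ 4.96599550e-04, -6.67841864e+01,  9.85042490e-01, -3.14464688e+01,
       -6.06457167e-02,  4.31658898e-02,  1.50817968e-04]), 'position': array([0.25682618, 0.56917384, 0.19673335]), 'ee_rot': array([-6.60696914e-01, -3.07112725e+00,  2.44837356e-03]), 'force': array([-0.3337832 , -0.04037838, -0.11752185]), 'ft_torque': array([ 0.01163722,  0.02113869, -0.00740625]), 'gripper_force': 0.0, 'width': 1.0002026870816698}
scene [[-0.98967325 -0.13451721  0.04951748  0.48055189]
 [-0.14321509  0.94244494 -0.30213734  0.44393798]
 [-0.00602483 -0.30610889 -0.95197744  1.43877649]
 [ 0.          0.          0.          1.        ]] 569.4887055927843
top [[-0.01697435 -0.9886447   0.14931015  0.41205805]
 [-0.99969472  0.01409983 -0.02028961  0.01512444]
 [ 0.01795397 -0.14960897 -0.98858222  1.07810227]
 [ 0.          0.          0.          1.        ]] 452.364393792334
```

View pics/scene0.png

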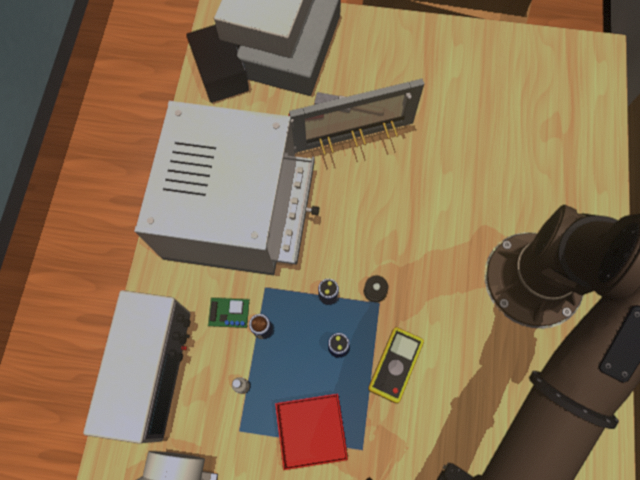

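View pics/top0.png

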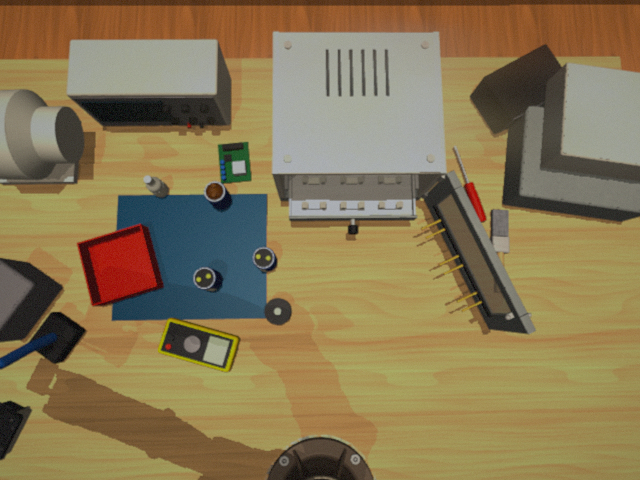

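The scene shows two sound cans (top view (204,279) and (263,259)), one blown (216,194), the scrap box (120,265), and the tray knob (353,228). The door is open on the right.

```bash
python3 - <<'E'
from h import *
d=cam("top"); P=cloud(d); np.set_printoptions(precision=4,suppress=True)
for nm,u,v in (("capA",204,279),("capB",263,259),("blown",216,194),("spool",278,311)):
    w=P[v-25:v+25,u-25:u+25].reshape(-1,3); lo=.07 if nm!="spool" else .04
    m=w[(w[:,2]>lo)&(w[:,2]<.1)]; c,r=cv2.minEnclosingCircle(m[:,:2].astype(np.float32))
    print(nm,len(m),m.mean(0),c,r,m[:,2].max())
    print("  ray",ray(d,u,v,.082))
hsv=cv2.cvtColor(d["img"],cv2.COLOR_RGB2HSV)
red=((hsv[...,0]<8)|(hsv[...,0]>172))&(hsv[...,1]>150)&(hsv[...,2]>60)
red[:,:70]=0;red[:,170:]=0
w=P[red]; w=w[(w[:,2]>.035)&(w[:,2]<.06)]
print("scrap",len(w),cv2.minAreaRect(w[:,:2].astype(np.float32)))
w=P[red];w=w[w[:,2]<.02];print("floor",w.mean(0),len(w))
k=P[218:238,345:362].reshape(-1,3);k=k[(k[:,2]>.06)&(k[:,2]<.09)];print("knob",k.min(0),k.max(0),k.mean(0),len(k))
# tray front panel top edge, chamber roof
t=P[180:222,285:420].reshape(-1,3);t=t[(t[:,2]>.04)&(t[:,2]<.1)];print("tray",t.min(0),t.max(0)); 
for v,u in ((210,300),(210,350),(210,405),(180,350),(60,290),(60,420),(150,290),(150,425)): print(v,u,P[v,u])
dd=P[170:335,425:540].reshape(-1,3);dd=dd[(dd[:,2]>.215)&(dd[:,2]<.236)];print("door",cv2.minAreaRect(dd[:,:2].astype(np.float32)))
w=P[310:375,150:245].reshape(-1,3);w=w[(w[:,2]>.02)&(w[:,2]<.06)];print("meter",cv2.minAreaRect(w[:,:2].astype(np.float32)))
E
```

```text
capA 425 [0.4798 0.2459 0.0819] (0.47992631793022156, 0.24764738976955414) 0.025653064250946045 0.09246039326510092
  ray [0.478  0.2481 0.082 ]
capB 411 [0.5222 0.1175 0.082 ] (0.5226560235023499, 0.11840341240167618) 0.02544547989964485 0.09283155537337173
  ray [0.52   0.1194 0.082 ]
blown 391 [0.6719 0.2261 0.0855] (0.6743171215057373, 0.22804655134677887) 0.024853669106960297 0.09559851761220672
  ray [0.6687 0.2252 0.082 ]
spool 561 [0.4052 0.0901 0.0492] (0.40524429082870483, 0.09010633081197739) 0.029971405863761902 0.05411406485231107
  ray [0.4061 0.0867 0.082 ]
scrap 639 ((0.44929802417755127, 0.43270641565322876), (0.2926064431667328, 0.15160001814365387), 17.095964431762695)
floor [0.5193 0.4636 0.0033] 3309
knob [ 0.5751 -0.1017  0.0628] [ 0.6105 -0.0644  0.0847] [ 0.5921 -0.0823  0.0757] 160
tray [ 0.6043 -0.2432  0.0412] [0.7081 0.0713 0.0883]
210 300 [0.6363 0.0372 0.0504]
210 350 [ 0.6335 -0.0783  0.0564]
210 405 [ 0.6318 -0.2058  0.0567]
180 350 [ 0.7038 -0.0799  0.0606]
60 290 [0.9067 0.0503 0.2289]
60 420 [ 0.9063 -0.2138  0.2266]
150 290 [0.718  0.0517 0.2274]
150 425 [ 0.715  -0.2138  0.2278]
door ((0.5268397927284241, -0.3220794200897217), (0.3649310767650604, 0.05373333394527435), 29.538631439208984)
meter ((0.3337341845035553, 0.27071496844291687), (0.17046400904655457, 0.08264707028865814), 73.68620300292969)
```

```bash
python3 - <<'E'
from h import *
d=cam("top"); P=cloud(d); np.set_printoptions(precision=4,suppress=True)
r=P[30:172,265:450].reshape(-1,3); r=r[(r[:,2]>.22)&(r[:,2]<.235)]; print("roof",cv2.minAreaRect(r[:,:2].astype(np.float32)))
t=P[190:216,290:418].reshape(-1,3);t=t[(t[:,2]>.078)&(t[:,2]<.095)];print("paneltop",cv2.minAreaRect(t[:,:2].astype(np.float32)),len(t),t[:,2].max())
# knob by dark mask, ray onto z=.07
g=d["img"].max(2)[216:240,342:364]; v,u=np.nonzero(g<45); print("knob px",u.min()+342,u.max()+342,v.min()+216,v.max()+216, ray(d,u.mean()+342,v.mean()+216,.075))
d=cam("scene");P=cloud(d)
g=d["img"].max(2)[200:222,306:324]; v,u=np.nonzero(g<50); print("knob sc",u.min()+306,u.max()+306,v.min()+200,v.max()+200, ray(d,u.mean()+306,v.mean()+200,.075))
hsv=cv2.cvtColor(d["img"],cv2.COLOR_RGB2HSV)
red=((hsv[...,0]<8)|(hsv[...,0]>172))&(hsv[...,1]>150)&(hsv[...,2]>60); red[:380]=0;red[:,:260]=0;red[:,360:]=0
w=P[red];w=w[w[:,2]<.07];print("scrap sc",cv2.minAreaRect(w[:,:2].astype(np.float32)))
E
```

```text
roof ((0.8208988904953003, -0.08451555669307709), (0.34012308716773987, 0.2979535460472107), 89.63566589355469)
paneltop ((0.6391522288322449, -0.08274255692958832), (0.00689087575301528, 0.22038617730140686), 1.6569501161575317) 5 0.07869122013653762
knob px 343 362 219 233 [ 0.587  -0.0812  0.075 ]
knob sc 312 317 208 213 [ 0.5849 -0.0774  0.075 ]
scrap sc ((0.5151463747024536, 0.4529019892215729), (0.15144303441047668, 0.14883603155612946), 16.814071655273438)
```

Emit:
{"api": "jog_arm", "payload": {
  "rows": [
    [[0,0,5],[0,0,0],1],
    [[3,-6,9],[0,0,3],0.6],
    [[6,-12,9],[0,0,6],0.6],
    [[9,-18,9],[0,0,9],0.6],
    [[12,-24,9],[0,0,12],0.6],
    [[15,-30,9],[0,0,16],0.6],
    [[18,-36,9],[0,0,20],0.6],
    [[21,-42,9],[0,0,24.3],0.6]
  ]
}}

```text
clock: 1.25
position: [0.4492, 0.1846, 0.2878]
ee_rot: [-0.004, 3.141, 0.001]
force: [0.9, 1.1, 0.2]
width: 0.603
gripper_force: 0.0
```

Emit:
{"api": "jog_arm", "payload": {
  "rows": [
    [[3,-6,0],[0,0,0],0.6],
    [[6,-12,0],[0,0,0],0.6],
    [[9,-18,0],[0,0,0],0.6],
    [[12,-24,0],[0,0,0],0.6],
    [[13,-26.5,-3],[0,0,0],0.6],
    [[13,-26.5,-3],[0,0,0],0.6]
  ]
}}

```text
clock: 2.0
position: [0.5777, -0.0829, 0.2551]
ee_rot: [-0.01, -3.138, 0.003]
force: [0.0, 1.2, 0.0]
width: 0.604
gripper_force: 0.0
```

```bash
python3 - <<'E'
from h import *
s=arm.observe();print(s["position"],s["ee_rot"],s["joints"])
d=cam("wrist"); save(d,"w1"); print(d["M"]); P=cloud(d)
np.save("w1.npy",P)
E
```

```text
[ 0.57768385 -0.0828882   0.25513755] [-0.00952288 -3.13773803  0.00331332] [-0.23799254  0.33421102  0.39451989  1.61237993 -0.13163029  1.22532713
  1.7467084 ]
[[ 0.0060736   0.95188901  0.3063828   0.49403349]
 [ 0.99997495 -0.00466752 -0.00532173 -0.08309675]
 [-0.00363565  0.30640745 -0.95189351  0.44282106]
 [ 0.          0.          0.          1.        ]]
```

View pics/w1.png

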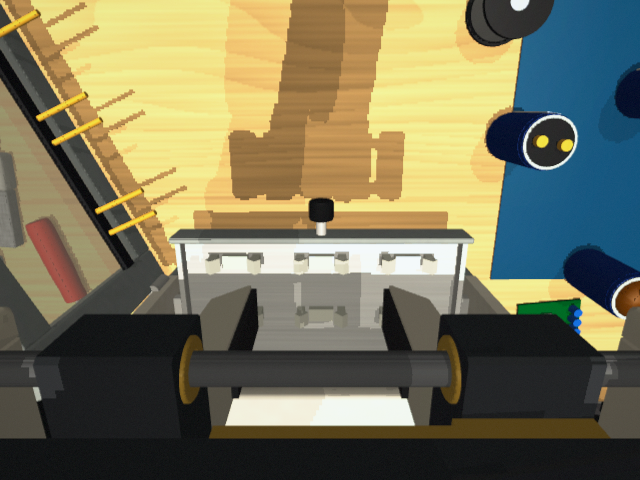

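Wrist view: knob at (321,210), tray front panel row ~237.

```bash
python3 - <<'E'
from h import *
P=np.load("w1.npy"); np.set_printoptions(precision=4,suppress=True)
k=P[196:224,305:337].reshape(-1,3);k=k[(k[:,2]>.055)&(k[:,2]<.1)];print(k.min(0),k.max(0),np.median(k,0),len(k))
b=P[228:245,175:470].reshape(-1,3);b=b[(b[:,2]>.078)&(b[:,2]<.1)];print(b.min(0),b.max(0)); print(np.polyfit(b[:,1],b[:,0],1))
E
```

```text
[ 0.5759 -0.0953  0.0643] [ 0.5995 -0.0722  0.0842] [ 0.5844 -0.0837  0.0794] 582
[ 0.609  -0.2237  0.078 ] [0.6172 0.057  0.0862]
[0.0076 0.6128]
```

Emit:
{"api": "jog_arm", "payload": {
  "rows": [
    [[0.8,0,-5],[0,0,0],0.6],
    [[0.8,-0.1,-10],[0,0,0],0.6],
    [[0.8,-0.1,-15],[0,0,0],0.6],
    [[0.8,-0.1,-18],[0,0,0],0.6],
    [[0.8,-0.1,-20.2],[0,0,0],0.6],
    [[0.8,-0.1,-20.2],[0,0,0],0],
    [[0.8,-0.1,-20.2],[0,0,0],0],
    [[0.8,-0.1,-20.2],[0,0,0],0]
  ],
  "newtons": 25
}}

```text
clock: 3.05
position: [0.5876, -0.0791, 0.0569]
ee_rot: [-0.001, 3.139, 0.0]
force: [-0.4, -0.5, 0.1]
width: 0.324
gripper_force: 0.0
```

Emit:
{"api": "jog_arm", "payload": {
  "rows": [
    [[0,0,0],[0,0,0],0],
    [[-1,0,0],[0,0,0],0],
    [[-2.5,0,0],[0,0,0],0],
    [[-4,0,0],[0,0,0],0],
    [[-5.5,0,0],[0,0,0],0],
    [[-7,0,0],[0,0,0],0],
    [[-8.5,0,0],[0,0,0],0],
    [[-10,0,0],[0,0,0],0]
  ]
}}

```text
clock: 4.05
position: [0.4856, -0.0794, 0.0556]
ee_rot: [-0.0, 3.141, 0.0]
force: [0.5, -0.5, -0.5]
width: 0.005
gripper_force: 0.0
```

Emit:
{"api": "jog_arm", "payload": {
  "rows": [
    [[0,0,4],[0,0,0],0.6],
    [[0,0,8],[0,0,0],0.6],
    [[1,0,12],[0,0,0],0.6],
    [[2,0,16],[0,0,0],0.6],
    [[2,0,20],[0,0,0],0.6],
    [[2,0,20],[0,0,0],0.6]
  ]
}}

```text
clock: 4.8
position: [0.508, -0.0798, 0.2583]
ee_rot: [-0.0, 3.136, 0.0]
force: [-0.2, 0.8, 0.1]
width: 0.581
gripper_force: 0.0
```

```bash
cat >> h.py <<'E'
def knob():
    d=cam("wrist"); P=cloud(d); g=d["img"].max(2)<60
    m=g&(P[...,2]>.058)&(P[...,2]<.09)&(abs(P[...,1]+.083)<.03)&(P[...,0]>.35)&(P[...,0]<.65)
    n,l,st,_=cv2.connectedComponentsWithStats(m.astype(np.uint8)); i=1+np.argmax(st[1:,4]); k=P[l==i]
    print("knob",k.min(0),k.max(0),len(k)); return d,P
E
python3 - <<'E'
from h import *
np.set_printoptions(precision=4,suppress=True)
s=arm.observe();print(s["position"],s["width"]); d,P=knob()
b=P[(P[...,2]>.08)&(P[...,2]<.095)&(abs(P[...,1]+.08)<.12)&(P[...,0]<.66)];print(b.min(0),b.max(0))
E
```

```text
[ 0.508  -0.0798  0.2583] 0.5814525318146858
knob [ 0.5754 -0.0953  0.0634] [ 0.5951 -0.0729  0.0842] 492
[ 0.5763 -0.1999  0.08  ] [0.6161 0.0397 0.0859]
```

Emit:
{"api": "jog_arm", "payload": {
  "rows": [
    [[3,-0.4,-4],[0,0,0],0.6],
    [[7.7,-0.4,-8],[0,0,0],0.6],
    [[7.7,-0.4,-13],[0,0,0],0.6],
    [[7.7,-0.4,-18],[0,0,0],0.6],
    [[7.7,-0.4,-20.8],[0,0,0],0.6],
    [[7.7,-0.4,-20.8],[0,0,0],0.6],
    [[7.7,-0.4,-20.8],[0,0,0],0],
    [[7.7,-0.4,-20.8],[0,0,0],0]
  ],
  "newtons": 30
}}

```text
clock: 5.85
position: [0.5845, -0.0835, 0.0489]
ee_rot: [-0.0, 3.139, -0.0]
force: [0.6, -0.7, -0.1]
width: 0.433
gripper_force: 0.0
```

Emit:
{"api": "jog_arm", "payload": {
  "rows": [
    [[0,0,0],[0,0,0],0],
    [[0,0,0],[0,0,0],0],
    [[0,0,0],[0,0,0],0],
    [[0,0,0],[0,0,0],0]
  ]
}}

```text
clock: 6.35
position: [0.584, -0.0823, 0.048]
ee_rot: [-0.002, 3.141, 0.002]
force: [-1.1, 4.3, 5.4]
width: 0.172
gripper_force: 24.4
```

Emit:
{"api": "jog_arm", "payload": {
  "rows": [
    [[-0.5,0,0],[0,0,0],0],
    [[-1.5,0,0],[0,0,0],0],
    [[-2.5,0,0],[0,0,0],0],
    [[-3.5,0,0],[0,0,0],0],
    [[-4.5,0,0],[0,0,0],0],
    [[-5.5,0,0],[0,0,0],0],
    [[-6.5,0,0],[0,0,0],0],
    [[-7.5,0,0],[0,0,0],0]
  ]
}}

```text
clock: 7.35
position: [0.5118, -0.0819, 0.0494]
ee_rot: [-0.003, 3.135, 0.002]
force: [3.2, 7.1, 12.7]
width: 0.136
gripper_force: 23.7
```

Emit:
{"api": "jog_arm", "payload": {
  "rows": [
    [[-1,0,0],[0,0,0],0],
    [[-2,0,0],[0,0,0],0],
    [[-3,0,0],[0,0,0],0],
    [[-4,0,0],[0,0,0],0],
    [[-5,0,0],[0,0,0],0],
    [[-6,0,0],[0,0,0],0],
    [[-7,0,0],[0,0,0],0],
    [[-8,0,0],[0,0,0],0]
  ]
}}

```text
clock: 8.35
position: [0.4273, -0.0836, 0.0473]
ee_rot: [-0.0, -3.14, 0.0]
force: [0.1, 0.5, 0.3]
width: 0.009
gripper_force: 0.0
```

```bash
python3 - <<'E'
from h import *
d=cam("wrist"); save(d,"w2"); print(arm.observe()["force"])
E
```

```text
[-1.71225658 -0.09720299 -0.12013279]
```

View pics/w2.png

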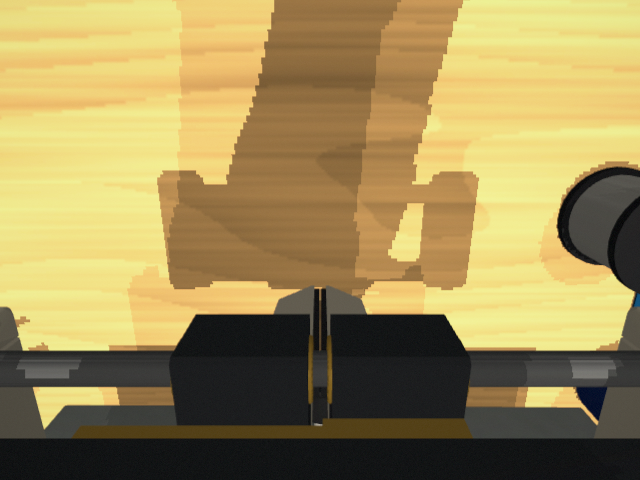

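The fingers slipped off the knob (shut, nothing in them). I'll lift and find the knob again.

Emit:
{"api": "jog_arm", "payload": {
  "rows": [
    [[0,0,5],[0,0,0],0.6],
    [[0,0,10],[0,0,0],0.6],
    [[0,0,15],[0,0,0],0.6],
    [[2,0,20],[0,0,0],0.6],
    [[3,0,20],[0,0,0],0.6],
    [[3,0,20],[0,0,0],0.6]
  ]
}}

```text
clock: 9.15
position: [0.4582, -0.0834, 0.2466]
ee_rot: [0.001, -3.14, 0.0]
force: [-0.4, 0.2, -0.1]
width: 0.585
gripper_force: 0.0
```

```bash
python3 - <<'E'
from h import *
np.set_printoptions(precision=4,suppress=True)
s=arm.observe();print(s["position"],s["width"]); d,P=knob()
b=P[(P[...,2]>.08)&(P[...,2]<.095)&(abs(P[...,1]+.08)<.12)&(P[...,0]<.66)];print(b.min(0),b.max(0))
E
```

```text
[ 0.4582 -0.0834  0.2466] 0.5849916528436251
knob [ 0.4667 -0.0941  0.0652] [ 0.4864 -0.0715  0.0834] 538
[ 0.4667 -0.1999  0.08  ] [0.508  0.0397 0.0863]
```

Emit:
{"api": "jog_arm", "payload": {
  "rows": [
    [[1.8,0,-6],[0,0,0],0.6],
    [[1.8,0,-12],[0,0,0],0.6],
    [[1.8,0,-17],[0,0,0],0.6],
    [[1.8,0,-20.7],[0,0,0],0.6],
    [[1.8,0,-20.7],[0,0,0],0],
    [[1.8,0,-20.7],[0,0,0],0],
    [[1.8,0,-20.7],[0,0,0],0],
    [[1.8,0,-20.7],[0,0,0],0]
  ],
  "newtons": 30
}}

```text
clock: 10.2
position: [0.4776, -0.0816, 0.0419]
ee_rot: [-0.002, 3.139, 0.003]
force: [-1.1, 6.1, 5.8]
width: 0.243
gripper_force: 30.1
```

Emit:
{"api": "jog_arm", "payload": {
  "rows": [
    [[0,0,0],[0,0,0],0],
    [[0,0,0],[0,0,0],0],
    [[-0.5,0,0],[0,0,0],0],
    [[-1,0,0],[0,0,0],0],
    [[-1.5,0,0],[0,0,0],0],
    [[-2,0,0],[0,0,0],0],
    [[-2.5,0,0],[0,0,0],0],
    [[-3,0,0],[0,0,0],0]
  ]
}}

```text
clock: 11.2
position: [0.4634, -0.0819, 0.0464]
ee_rot: [-0.006, 3.112, -0.001]
force: [27.2, 9.3, 20.5]
width: 0.158
gripper_force: 30.0
```

Emit:
{"api": "jog_arm", "payload": {
  "rows": [
    [[1,0,0],[0,0,0],0.6],
    [[1,0,0],[0,0,0],0.6],
    [[1,0,0],[0,0,0],0.6],
    [[-3,0,6],[0,0,0],0.6],
    [[-6,0,12],[0,0,0],0.6],
    [[-6,0,18],[0,0,0],0.6],
    [[-2,0,20],[0,0,0],0.6],
    [[-2,0,20],[0,0,0],0.6]
  ]
}}

```text
clock: 12.2
position: [0.4296, -0.0834, 0.2429]
ee_rot: [-0.001, 3.136, 0.0]
force: [-1.1, 0.0, -0.7]
width: 0.6
gripper_force: 0.0
```

```bash
python3 - <<'E'
from h import *
np.set_printoptions(precision=4,suppress=True)
s=arm.observe();print(s["position"],s["width"]); d,P=knob()
b=P[(P[...,2]>.08)&(P[...,2]<.095)&(abs(P[...,1]+.08)<.12)&(P[...,0]<.66)];print(b.min(0),b.max(0))
d=cam("top"); P=cloud(d); save(d,"top1")
m=(P[...,2]>.06)&(P[...,2]<.1)&(P[...,0]>.45)&(P[...,0]<.66)&(abs(P[...,1]+.08)<.15)
print(np.percentile(P[m][:,0],[0,1,99]))
E
```

```text
[ 0.4296 -0.0834  0.2429] 0.6002069754405401
knob [ 0.4667 -0.0942  0.0636] [ 0.4868 -0.0722  0.0837] 543
[ 0.4679 -0.1999  0.08  ] [0.5083 0.0399 0.087 ]
[0.4749 0.4842 0.6538]
```

View pics/top1.png

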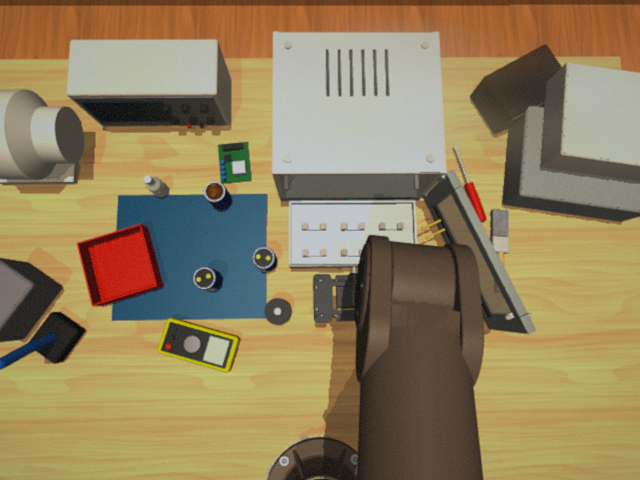

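Emit:
{"api": "jog_arm", "payload": {
  "rows": [
    [[0,2,5],[0,0,-10],0.85],
    [[0,7,9],[0,0,-20],0.85],
    [[0,12,9],[0,0,-30],0.85],
    [[0,17,9],[0,0,-40],0.85],
    [[0,22,9],[0,0,-50],0.85],
    [[0,28,9],[0,0,-60],0.85],
    [[0,34,9],[0,0,-70],0.85],
    [[2,40,9],[0,0,-80],0.85]
  ]
}}

```text
clock: 13.3
position: [0.4424, 0.3078, 0.3291]
ee_rot: [-1.985, -2.434, 0.005]
force: [1.1, -0.1, 0.6]
width: 0.848
gripper_force: 0.0
```

Emit:
{"api": "jog_arm", "payload": {
  "rows": [
    [[0,0,0],[0,0,-10],0.85],
    [[0,0,0],[0,0,-10],0.85],
    [[0,0,0],[0,0,-10],0.85]
  ]
}}

```text
clock: 13.68
position: [0.4437, 0.3058, 0.3299]
ee_rot: [2.18, 2.262, -0.002]
force: [0.0, 0.3, 0.1]
width: 0.851
gripper_force: 0.0
```

Emit:
{"api": "jog_arm", "payload": {
  "rows": [
    [[0,0,0],[-7,0,0],0.85],
    [[0,0,0],[-14,0,0],0.85],
    [[0,0,0],[-21,0,0],0.85],
    [[0,0,0],[-28,0,0],0.85],
    [[0,0,0],[-35,0,0],0.85],
    [[0,0,0],[-42,0,0],0.85],
    [[0,0,0],[-49,0,0],0.85],
    [[0,0,0],[-55,0,0],0.85]
  ]
}}

```text
clock: 14.68
position: [0.4443, 0.3064, 0.3303]
ee_rot: [1.616, 1.676, -0.877]
force: [-15.4, -8.5, 14.4]
width: 0.849
gripper_force: 0.0
```

```bash
python3 - <<'E'
from h import *
np.set_printoptions(precision=4,suppress=True)
s=arm.observe();print(s["position"],s["joints"]);print(R.from_rotvec(s["ee_rot"]).as_matrix())
E
```

```text
[0.4443 0.3064 0.3303] [-1.2014  0.7312  0.3423  1.1929  0.3856  2.0031 -0.7898]
[[-0.0374  0.9993 -0.0013]
 [ 0.5706  0.0203 -0.821 ]
 [-0.8204 -0.0315 -0.571 ]]
```

Emit:
{"api": "jog_arm", "payload": {
  "rows": [
    [[0,0,0],[10,0,0],0.85],
    [[0,0,0],[10,0,0],0.85]
  ]
}}

```text
clock: 14.92
position: [0.4456, 0.3051, 0.3324]
ee_rot: [1.737, 1.792, -0.741]
force: [0.8, -0.1, 0.1]
width: 0.849
gripper_force: 0.0
```

Emit:
{"api": "jog_arm", "payload": {
  "rows": [
    [[0,0,0],[0,0,10],0.85],
    [[0,0,0],[0,0,20],0.85],
    [[0,0,0],[0,0,20],0.85],
    [[0,0,0],[0,0,20],0.85]
  ]
}}

```text
clock: 15.42
position: [0.4443, 0.3063, 0.3316]
ee_rot: [1.369, 2.021, -0.594]
force: [-0.0, -0.1, 0.5]
width: 0.852
gripper_force: 0.0
```

```bash
cat >> h.py <<'E'
def st():
    np.set_printoptions(precision=4,suppress=True)
    s=arm.observe();print(s["clock"],s["position"],s["joints"],s["force"]);print(R.from_rotvec(s["ee_rot"]).as_matrix()); return s
def caps(n="top"):
    d=cam(n); P=cloud(d); hsv=cv2.cvtColor(d["img"],cv2.COLOR_RGB2HSV)
    m=((P[...,2]>.075)&(P[...,2]<.1)&(P[...,1]>.07)&(P[...,1]<.36)&(P[...,0]<.76)&(P[...,0]>.4)).astype(np.uint8)
    k,l,s,_=cv2.connectedComponentsWithStats(m)
    for i in range(1,k):
        if s[i,4]>100:
            c,r=cv2.minEnclosingCircle(P[l==i][:,:2].astype(np.float32)); print("can",c,r,s[i,4],P[l==i].mean(0))
    return d,P
E
python3 - <<'E'
from h import *
st(); d,P=caps("wrist"); caps()
E
```

```text
15.425 [0.4443 0.3063 0.3316] [-1.259   0.5002  0.2458  1.4422  0.4804  1.7263 -0.6829] [-0.0056 -0.1358  0.4587]
[[-0.2717  0.9318  0.2405]
 [ 0.6535  0.3621 -0.6647]
 [-0.7064 -0.0234 -0.7074]]
can (0.4798533618450165, 0.2475191354751587) 0.025593139231204987 2107 [0.4786 0.2515 0.0832]
can (0.6742066740989685, 0.22911566495895386) 0.025137975811958313 1330 [0.6685 0.235  0.0863]
can (0.5233015418052673, 0.11882033944129944) 0.025143958628177643 986 [0.5213 0.1235 0.0831]
can (0.714449405670166, 0.08335116505622864) 0.04575237259268761 797 [0.7099 0.085  0.0875]
can (0.6742208003997803, 0.22841018438339233) 0.02522687241435051 371 [0.6725 0.2267 0.0863]
can (0.5232171416282654, 0.11799570173025131) 0.025157669559121132 398 [0.5226 0.1179 0.0823]
can (0.48060843348503113, 0.24633538722991943) 0.025558827444911003 408 [0.4799 0.2463 0.0823]
```

Emit:
{"api": "jog_arm", "payload": {
  "rows": [
    [[0,0,-5],[0,0,0],0.85],
    [[1,0,-10],[0,0,0],0.85],
    [[2.1,-1,-15],[0,0,0],0.85],
    [[2.1,-1.9,-20],[0,0,0],0.85],
    [[2.1,-1.9,-24],[0,0,0],0.85],
    [[2.1,-1.9,-24],[0,0,0],0.85],
    [[2.1,-1.9,-24],[0,0,0],0.85]
  ]
}}

```text
clock: 16.4
position: [0.466, 0.2885, 0.0918]
ee_rot: [1.367, 2.021, -0.593]
force: [-0.7, -0.5, 0.5]
width: 0.851
gripper_force: 0.0
```

```bash
python3 - <<'E'
from h import *
s=st(); t=R.from_rotvec(s["ee_rot"]).as_matrix()[:,2]
print((np.array([.480,.247,.048])+.019*t-s["position"])*100)
E
```

```text
16.4 [0.466  0.2885 0.0918] [-1.2032  0.7387  0.2195  1.6755  0.4701  1.295  -0.8805] [-0.6922 -0.5316  0.4949]
[[-0.2722  0.9313  0.2422]
 [ 0.6529  0.3636 -0.6645]
 [-0.7069 -0.0227 -0.707 ]]
[ 1.8581 -5.4092 -5.7265]
```

Emit:
{"api": "jog_arm", "payload": {
  "rows": [
    [[0.6,-1.7,-1.8],[0,0,0],0.85],
    [[1.2,-3.5,-3.7],[0,0,0],0.85],
    [[1.9,-5.4,-5.7],[0,0,0],0.85],
    [[1.9,-5.4,-5.7],[0,0,0],0.85],
    [[1.9,-5.4,-5.7],[0,0,0],0],
    [[1.9,-5.4,-5.7],[0,0,0],0],
    [[1.9,-5.4,-5.7],[0,0,0],0],
    [[1.9,-5.4,-5.7],[0,0,0],0]
  ],
  "newtons": 25
}}

```text
clock: 17.4
position: [0.4843, 0.2348, 0.0339]
ee_rot: [1.365, 2.023, -0.592]
force: [0.7, 0.9, 3.2]
width: 0.522
gripper_force: 25.0
```

Emit:
{"api": "jog_arm", "payload": {
  "rows": [
    [[0,0,0],[0,0,0],0],
    [[0,0,0],[0,0,0],0],
    [[0,0,3],[0,0,0],0],
    [[0,0,6],[0,0,0],0],
    [[0,0,10],[0,0,0],0],
    [[0,0,14],[0,0,0],0],
    [[0,0,18],[0,0,0],0]
  ]
}}

```text
clock: 18.27
position: [0.4833, 0.2339, 0.2141]
ee_rot: [1.366, 2.024, -0.595]
force: [0.5, -0.0, -2.0]
width: 0.521
gripper_force: 24.9
```

```bash
python3 - <<'E'
from h import *
s=st(); print(s["width"]); d=cam("scene"); save(d,"s1")
E
```

```text
18.275 [0.4833 0.2339 0.2141] [-1.168   0.544   0.2559  1.6859  0.5132  1.4222 -0.7423] [ 0.4619 -0.0089 -2.041 ]
[[-0.2748  0.9309  0.2406]
 [ 0.6523  0.3643 -0.6646]
 [-0.7064 -0.0257 -0.7073]]
0.5211195874142667
```

View pics/s1.png

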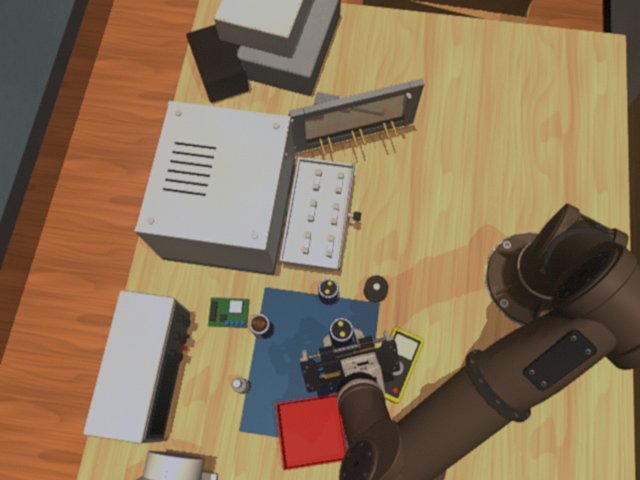

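```bash
python3 - <<'E'
from h import *
s=st(); Rc=R.from_rotvec(s["ee_rot"]); y=np.array([0,-1,0.]);z=np.array([1,0,-1])/2**.5
Rf=R.from_matrix(np.stack([np.cross(y,z),y,z],1)); rv=(Rf*Rc.inv()).as_rotvec(degrees=True); print("turn",rv,np.linalg.norm(rv))
for f in (.25,.5,.75): 
    q=(R.from_rotvec(rv*f,degrees=True)*Rc).as_matrix(); print(f,"t",q[:,2],"c",q@Rc.as_matrix().T@[0,0,1])
for n in ("top","scene"):
    d=cam(n);P=cloud(d)
    m=((P[...,2]>.066)&(P[...,2]<.083)&(P[...,0]>.512)&(P[...,0]<.64)&(P[...,1]>-.215)&(P[...,1]<.05)).astype(np.uint8)
    k,l,S,C=cv2.connectedComponentsWithStats(m)
    for i in range(1,k):
        if S[i,4]>12: w=P[l==i]; print(n,S[i,4],(w.min(0)+w.max(0))/2,w.max(0)-w.min(0))
E
```

```text
18.325 [0.4849 0.2348 0.2189] [-1.1682  0.5383  0.2575  1.6804  0.5146  1.4271 -0.7402] [1.5525 1.0671 2.4625]
[[-0.2712  0.9312  0.2434]
 [ 0.6553  0.3639 -0.662 ]
 [-0.705  -0.0201 -0.7089]]
turn [ 84.1938 -58.7448 -85.5916] 133.66176014075438
0.25 t [ 0.2348 -0.4577 -0.8575] c [-0.3087 -0.3004  0.9025]
0.5 t [ 0.3357 -0.2326 -0.9128] c [-0.6487 -0.4084  0.6422]
0.75 t [ 0.5126 -0.0612 -0.8564] c [-0.9076 -0.2884  0.3051]
top 45 [0.5942 0.0259 0.0724] [0.0146 0.0137 0.0127]
top 41 [ 0.5941 -0.016   0.0718] [0.0147 0.0117 0.0104]
top 42 [ 0.5937 -0.0622  0.073 ] [0.0143 0.0138 0.0118]
top 46 [ 0.5933 -0.1034  0.0723] [0.014  0.0141 0.0125]
top 39 [ 0.5931 -0.15    0.0722] [0.0139 0.0125 0.0124]
top 36 [ 0.5925 -0.1907  0.0729] [0.0129 0.0125 0.0136]
top 36 [ 0.5344 -0.0149  0.0725] [0.0138 0.0115 0.0098]
top 40 [ 0.5339 -0.0621  0.0727] [0.0137 0.0119 0.0122]
top 39 [ 0.5335 -0.1024  0.0727] [0.0142 0.0114 0.0109]
top 41 [ 0.5331 -0.15    0.0727] [0.0139 0.0124 0.0108]
top 41 [ 0.5327 -0.1902  0.0724] [0.0138 0.0113 0.0107]
top 35 [0.5343 0.0255 0.0725] [0.0122 0.0113 0.0101]
scene 30 [ 0.594  -0.1913  0.0743] [0.014  0.0119 0.0166]
scene 31 [ 0.5338 -0.192   0.0743] [0.0139 0.0165 0.0118]
scene 27 [ 0.5936 -0.1502  0.0738] [0.014  0.0129 0.0118]
scene 25 [ 0.5337 -0.1507  0.0739] [0.0131 0.0132 0.0153]
scene 28 [ 0.5946 -0.1032  0.0733] [0.0137 0.0117 0.0118]
scene 34 [ 0.5346 -0.1008  0.0729] [0.0136 0.0181 0.013 ]
scene 40 [ 0.5945 -0.0715  0.0731] [0.0143 0.03   0.014 ]
scene 31 [ 0.5345 -0.0639  0.0726] [0.0139 0.0181 0.0122]
scene 32 [ 0.5944 -0.0168  0.0736] [0.0136 0.013  0.0138]
scene 31 [ 0.5348 -0.0144  0.0732] [0.0136 0.0145 0.0121]
scene 28 [0.5948 0.0244 0.0749] [0.0138 0.0128 0.0123]
scene 33 [0.5348 0.0234 0.0735] [0.0137 0.016  0.0146]
```

Emit:
{"api": "jog_arm", "payload": {
  "rows": [
    [[0,0,3],[6.3,-4.4,-6.4],0],
    [[0,0,6],[12.6,-8.8,-12.8],0],
    [[1,-1,8],[18.9,-13.2,-19.3],0],
    [[2,-3,8],[25.3,-17.6,-25.7],0],
    [[3,-6,8],[31.6,-22,-32.1],0],
    [[4,-9,8],[37.9,-26.4,-38.5],0],
    [[5,-12,8],[44.2,-30.8,-44.9],0],
    [[6,-15,8],[50.5,-35.2,-51.4],0]
  ]
}}

```text
clock: 19.42
position: [0.5432, 0.0829, 0.2919]
ee_rot: [2.59, 1.074, 0.451]
force: [0.4, 0.3, -2.6]
width: 0.519
gripper_force: 24.9
```

Emit:
{"api": "jog_arm", "payload": {
  "rows": [
    [[0.5,-2,0],[6.3,-4.4,-6.4],0],
    [[1,-4,0],[12.6,-8.8,-12.8],0],
    [[1.5,-6,0],[18.9,-13.2,-19.3],0],
    [[2,-8,0],[25.3,-17.6,-25.7],0],
    [[2.6,-8,0],[33.7,-23.5,-34.2],0],
    [[2.6,-8,0],[33.7,-23.5,-34.2],0],
    [[2.6,-8,0],[33.7,-23.5,-34.2],0]
  ]
}}

```text
clock: 20.3
position: [0.568, 0.0032, 0.2906]
ee_rot: [-2.907, -0.007, -1.191]
force: [1.3, -0.3, -2.4]
width: 0.52
gripper_force: 24.9
```

```bash
python3 - <<'E'
from h import *
s=st(); print(s["width"]); d=cam("scene"); save(d,"s2")
P=cloud(d); m=(P[...,2]>.22)&(P[...,0]<.65)
E
```

```text
20.3 [0.568  0.0032 0.2906] [-0.599  -0.1578  0.3569  2.3348  0.8588  0.2785 -2.544 ] [ 1.267  -0.258  -2.4238]
[[ 0.7125  0.0044  0.7017]
 [ 0.0044 -1.      0.0018]
 [ 0.7017  0.0018 -0.7125]]
0.519845571423726
```

Emit:
{"api": "jog_arm", "payload": {
  "rows": [
    [[0.3,0.2,-3],[0,0,0],0],
    [[0.3,0.2,-6],[0,0,0],0],
    [[0.3,0.2,-9],[0,0,0],0],
    [[0.3,0.2,-12],[0,0,0],0],
    [[0.3,0.2,-14],[0,0,0],0],
    [[0.3,0.2,-14],[0,0,0],0]
  ]
}}

```text
clock: 21.1
position: [0.5733, 0.0002, 0.2081]
ee_rot: [-2.948, -0.021, -1.067]
force: [0.8, -0.3, -2.0]
width: 0.518
gripper_force: 24.9
```

```bash
python3 - <<'E'
from h import *
s=st(); print(s["width"]); d=cam("scene"); save(d,"s2")
E
```

```text
21.1 [0.5733 0.0002 0.2081] [ 0.0734  0.0561 -0.2364  2.3395  1.0647  0.1186 -2.7391] [ 0.772  -0.3151 -2.0122]
[[ 0.7684  0.0146  0.6398]
 [ 0.0103 -0.9999  0.0103]
 [ 0.6399 -0.0013 -0.7685]]
0.5178782771491669
```

View pics/s2.png

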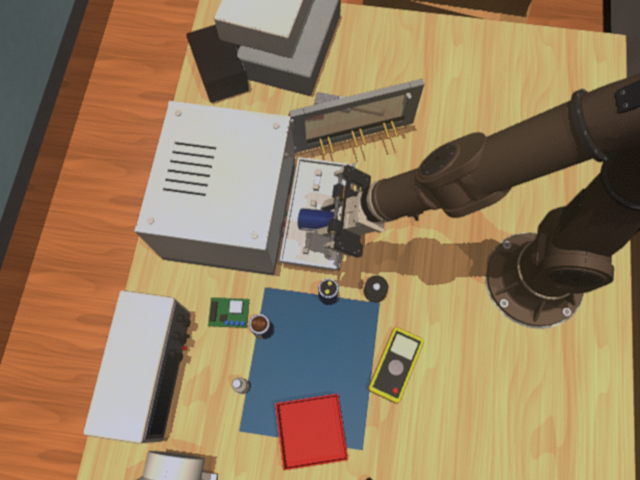

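Emit:
{"api": "jog_arm", "payload": {
  "rows": [
    [[-0.1,-0.1,4],[0,0,0],0],
    [[-0.3,-0.2,9],[0,0,0],0],
    [[-0.3,-0.2,14],[0,0,0],0],
    [[-0.3,-0.2,14],[0,0,0],0],
    [[-0.3,-0.2,14],[0,0,0],0]
  ]
}}

```text
clock: 21.78
position: [0.5724, 0.0007, 0.3561]
ee_rot: [-2.939, -0.024, -1.083]
force: [-0.2, -0.4, -0.9]
width: 0.521
gripper_force: 24.9
```

Emit:
{"api": "jog_arm", "payload": {
  "rows": [
    [[-0.6,0,0],[-8.4,5.9,8.6],0],
    [[-1.1,2,0],[-14.7,10.3,15],0],
    [[-1.6,4,0],[-21.1,14.7,21.4],0],
    [[-2.1,6,0],[-27.4,19.1,27.8],0],
    [[-2.6,8,0],[-33.7,23.5,34.2],0],
    [[-2.6,8,0],[-33.7,23.5,34.2],0]
  ]
}}

```text
clock: 22.52
position: [0.5442, 0.0827, 0.3479]
ee_rot: [2.58, 1.072, 0.33]
force: [0.3, -0.6, -2.3]
width: 0.518
gripper_force: 24.9
```

Emit:
{"api": "jog_arm", "payload": {
  "rows": [
    [[-1,3,0],[-6.3,4.4,6.4],0],
    [[-2,6,0],[-12.6,8.8,12.8],0],
    [[-3,9,0],[-18.9,13.2,19.3],0],
    [[-4,12,0],[-25.2,17.6,25.7],0],
    [[-5,14,0],[-31.6,22,32.1],0],
    [[-6,15,0],[-37.9,26.4,38.6],0],
    [[-6,15,-4],[-44.2,30.8,45],0],
    [[-6,15,-8],[-50.5,35.2,51.4],0]
  ]
}}

```text
clock: 23.52
position: [0.4844, 0.2289, 0.2674]
ee_rot: [1.312, 1.958, -0.652]
force: [1.2, 0.8, -2.6]
width: 0.519
gripper_force: 24.9
```

Emit:
{"api": "jog_arm", "payload": {
  "rows": [
    [[0,0,-3],[0,0,0],0],
    [[0,0,-6],[0,0,0],0],
    [[0,0,-9],[0,0,0],0],
    [[0,0,-12],[0,0,0],0],
    [[0,0,-14],[0,0,0],0],
    [[0,0,-14],[0,0,0],0],
    [[0,0,-14],[0,0,0],0]
  ]
}}

```text
clock: 24.4
position: [0.4842, 0.2288, 0.1294]
ee_rot: [1.317, 1.957, -0.651]
force: [0.7, 0.1, -1.6]
width: 0.522
gripper_force: 24.9
```

```bash
python3 - <<'E'
from h import *
s=st(); print(s["width"])
E
```

```text
24.4 [0.4842 0.2288 0.1294] [-0.5811  0.8004 -0.6949  1.6791  0.9221  1.7263 -1.2286] [ 0.658   0.0626 -1.593 ]
[[-0.2562  0.9314  0.2586]
 [ 0.5905  0.3626 -0.7209]
 [-0.7652 -0.032  -0.6429]]
0.5220185388240814
```

```bash
python3 - <<'E'
from h import *
s=arm.observe(); Rc=R.from_rotvec(s["ee_rot"]); Ro=R.from_rotvec([1.365,2.023,-.592])
print((Ro*Rc.inv()).as_rotvec(degrees=True), (np.array([.4843,.2348,.0345])-s["position"])*100)
E
```

```text
[4.84236228 1.33512978 0.02656266] [ 9.19474190e-03  6.00103420e-01 -9.49052444e+00]
```

Emit:
{"api": "jog_arm", "payload": {
  "rows": [
    [[0,0.3,-3],[2.4,0.7,0],0],
    [[0,0.6,-6],[4.8,1.3,0],0],
    [[0,0.6,-8],[4.8,1.3,0],0],
    [[0,0.6,-9.2],[4.8,1.3,0],0],
    [[0,0.6,-9.4],[4.8,1.3,0],0],
    [[0,0.6,-9.4],[4.8,1.3,0],0]
  ]
}}

```text
clock: 25.15
position: [0.4839, 0.2348, 0.0349]
ee_rot: [1.364, 2.022, -0.594]
force: [0.1, 0.4, -1.8]
width: 0.515
gripper_force: 24.9
```

```bash
python3 - <<'E'
from h import *
s=st(); print(s["width"])
E
```

```text
25.15 [0.4839 0.2348 0.0349] [-0.5583  0.8938 -0.6899  1.7286  0.9726  1.5689 -1.3182] [ 0.061   0.4458 -1.762 ]
[[-0.2739  0.9306  0.2429]
 [ 0.6516  0.3654 -0.6647]
 [-0.7073 -0.0238 -0.7065]]
0.5145172138885278
```

Emit:
{"api": "jog_arm", "payload": {
  "rows": [
    [[0,0,-0.15],[0,0,0],0],
    [[0,0,-0.15],[0,0,0],0.85],
    [[0,0,-0.15],[0,0,0],0.85],
    [[0,0,-0.15],[0,0,0],0.85],
    [[-0.7,2,2.1],[0,0,0],0.85],
    [[-1.5,4,4.3],[0,0,0],0.85],
    [[-2.5,6.7,7.1],[0,0,0],0.85],
    [[-3.4,9.2,9.8],[0,0,0],0.85]
  ]
}}

```text
clock: 26.15
position: [0.4496, 0.327, 0.1334]
ee_rot: [1.364, 2.022, -0.595]
force: [0.6, -0.9, -0.1]
width: 0.851
gripper_force: 0.0
```

Emit:
{"api": "jog_arm", "payload": {
  "rows": [
    [[0,0,1],[-2.4,6.6,7.1],0.85],
    [[0,0,2],[-4.8,13.3,14.2],0.85],
    [[0,0,3],[-7.3,19.9,21.2],0.85],
    [[0,0,4],[-9.7,26.6,28.3],0.85],
    [[0,0,4],[-12.1,33.2,35.4],0.85],
    [[0,0,4],[-14.5,39.9,42.4],0.85],
    [[0,0,4],[-17,46.5,49.5],0.85],
    [[0,0,4],[-19.4,53.2,56.6],0.85]
  ]
}}

```text
clock: 27.15
position: [0.4501, 0.3261, 0.1724]
ee_rot: [-0.296, 2.728, -1.104]
force: [-0.0, 0.4, 0.0]
width: 0.852
gripper_force: 0.0
```

Emit:
{"api": "jog_arm", "payload": {
  "rows": [
    [[0,0,0],[-2.4,6.6,7.1],0.85],
    [[0,0,0],[-4.8,13.3,14.2],0.85],
    [[0,0,0],[-7.3,19.9,21.2],0.85],
    [[0,0,0],[-9.7,26.6,28.3],0.85],
    [[0,0,0],[-12.1,33.2,35.4],0.85],
    [[0,0,0],[-14.5,39.9,42.4],0.85],
    [[0,0,0],[-17,46.5,49.5],0.85],
    [[0,0,0],[-19.4,53.2,56.6],0.85]
  ]
}}

```text
clock: 28.15
position: [0.4501, 0.3261, 0.1724]
ee_rot: [1.896, -1.817, 0.976]
force: [-0.2, -1.1, 0.5]
width: 0.851
gripper_force: 0.0
```

Emit:
{"api": "jog_arm", "payload": {
  "rows": [
    [[0,0,0],[-2.4,6.6,7.1],0.85],
    [[0,0,0],[-4.8,13.3,14.2],0.85],
    [[0,0,0],[-4.8,13.3,14.2],0.85],
    [[0,0,0],[-4.8,13.3,14.2],0.85]
  ]
}}

```text
clock: 28.65
position: [0.45, 0.3262, 0.1725]
ee_rot: [2.114, -1.427, 0.854]
force: [-0.5, 0.5, 0.5]
width: 0.85
gripper_force: 0.0
```

```bash
python3 - <<'E'
from h import *
s=st(); print(s["width"]); caps(); caps("scene")
E
```

```text
28.65 [0.45   0.3262 0.1725] [-0.5418  0.9111 -1.0478  1.49    0.9804  1.9875  1.8213] [-0.4701  0.4631  0.5255]
[[ 0.2733 -0.9309  0.2424]
 [-0.6535 -0.3646 -0.6633]
 [ 0.7058  0.0229 -0.708 ]]
0.8504611481777092
can (0.674461305141449, 0.22797787189483643) 0.025178350508213043 376 [0.6724 0.2268 0.0862]
can (0.5228064656257629, 0.11839388310909271) 0.025178244337439537 397 [0.5225 0.118  0.0823]
can (0.4791754186153412, 0.24885599315166473) 0.025057954713702202 381 [0.4797 0.2468 0.0826]
can (0.7137362957000732, 0.0861523449420929) 0.044871315360069275 101 [0.7101 0.0852 0.0879]
can (0.5230244398117065, 0.11704844981431961) 0.025729097425937653 322 [0.5232 0.1187 0.0833]
can (0.6746591925621033, 0.22833290696144104) 0.02523438259959221 345 [0.6736 0.23   0.0873]
can (0.47908613085746765, 0.24885901808738708) 0.0252632275223732 344 [0.4791 0.2497 0.0837]
```

Emit:
{"api": "jog_arm", "payload": {
  "rows": [
    [[0.7,-1.5,-4],[0,0,0],0.85],
    [[1.5,-3.8,-8.1],[0,0,0],0.85],
    [[2.1,-5.5,-10],[0,0,0],0.85],
    [[2.8,-7.3,-11.9],[0,0,0],0.85],
    [[3.4,-9.1,-13.8],[0,0,0],0.85],
    [[3.4,-9.1,-13.8],[0,0,0],0.85],
    [[3.4,-9.1,-13.8],[0,0,0],0.85]
  ]
}}

```text
clock: 29.62
position: [0.4839, 0.2362, 0.0351]
ee_rot: [2.117, -1.424, 0.852]
force: [-0.6, 0.1, 1.0]
width: 0.851
gripper_force: 0.0
```

Emit:
{"api": "jog_arm", "payload": {
  "rows": [
    [[0,0,0],[0,0,0],0],
    [[0,0,0],[0,0,0],0],
    [[0,0,0],[0,0,0],0],
    [[0,0,0],[0,0,0],0],
    [[0,0,0],[0,0,0],0]
  ],
  "newtons": 25
}}

```text
clock: 30.25
position: [0.4841, 0.2356, 0.0347]
ee_rot: [2.116, -1.423, 0.853]
force: [1.4, 1.8, 2.1]
width: 0.525
gripper_force: 25.0
```

```bash
python3 - <<'E'
from h import *
s=st(); print(s["width"],s["gripper_force"]);Rc=R.from_rotvec(s["ee_rot"]); y=np.array([0,1,0.]);z=np.array([1,0,-1])/2**.5
Rf=R.from_matrix(np.stack([np.cross(y,z),y,z],1)); rv=(Rf*Rc.inv()).as_rotvec(degrees=True); print("turn",rv,np.linalg.norm(rv))
E
```

```text
30.25 [0.4841 0.2356 0.0347] [-0.4056  1.0254 -0.9851  1.7146  1.1116  1.776   1.7252] [1.4095 1.7531 2.1478]
[[ 0.2768 -0.9297  0.2428]
 [-0.6523 -0.3674 -0.6629]
 [ 0.7056  0.0251 -0.7082]]
0.5247356474896306 24.96136486530304
turn [ 84.3061 -58.8989 -85.9181] 134.0093825205034
```

Emit:
{"api": "jog_arm", "payload": {
  "rows": [
    [[0,0,3],[0,0,0],0],
    [[0,0,8],[0,0,0],0],
    [[0,0,13],[0,0,0],0],
    [[0,0,18],[0,0,0],0],
    [[0,0,22],[6.3,-4.4,-6.4],0],
    [[0,0,25],[12.6,-8.8,-12.8],0],
    [[1,-1,25],[18.9,-13.2,-19.3],0],
    [[2,-3,25],[25.3,-17.6,-25.7],0]
  ]
}}

```text
clock: 31.25
position: [0.504, 0.2058, 0.2845]
ee_rot: [1.87, -2.322, 0.75]
force: [0.7, -1.3, -1.7]
width: 0.526
gripper_force: 24.9
```

Emit:
{"api": "jog_arm", "payload": {
  "rows": [
    [[1,-3,0],[6.3,-4.4,-6.4],0],
    [[2,-6,0],[12.6,-8.8,-12.8],0],
    [[3,-9,0],[18.9,-13.2,-19.3],0],
    [[4,-12,0],[25.2,-17.6,-25.7],0],
    [[4.5,-14,0],[31.5,-22,-32.1],0],
    [[5,-16,0],[37.8,-26.4,-38.5],0],
    [[5.5,-18,0],[44.1,-30.8,-44.9],0],
    [[6.7,-20,0],[50.4,-35.2,-51.4],0]
  ]
}}

```text
clock: 32.25
position: [0.57, 0.0035, 0.2841]
ee_rot: [-0.254, 2.449, -0.106]
force: [0.4, 0.5, -3.1]
width: 0.528
gripper_force: 24.9
```

```bash
python3 - <<'E'
from h import *
s=st(); print(s["width"])
E
```

```text
32.25 [0.57   0.0035 0.2841] [ 1.0238 -0.0285 -1.1261  2.1671  0.1821  0.3136  1.5124] [ 0.4293  0.5132 -3.0935]
[[-0.7604 -0.1551  0.6307]
 [-0.209   0.9778 -0.0116]
 [-0.6149 -0.1407 -0.7759]]
0.5284792022216339
```

Emit:
{"api": "jog_arm", "payload": {
  "rows": [
    [[0,0.1,0],[4.5,-3,-4.3],0],
    [[0,0.1,0],[8.6,-6.1,-8.8],0],
    [[0,0.1,-3],[8.6,-6.1,-8.8],0],
    [[0,0.1,-6],[8.6,-6.1,-8.8],0],
    [[0,0.1,-8],[8.6,-6.1,-8.8],0],
    [[0,0.1,-8],[8.6,-6.1,-8.8],0]
  ]
}}

```text
clock: 33.0
position: [0.5452, -0.014, 0.2192]
ee_rot: [0.019, 2.442, -0.054]
force: [0.5, -0.5, -2.4]
width: 0.524
gripper_force: 24.9
```

```bash
python3 - <<'E'
from h import *
s=st(); print(s["width"])
E
```

```text
33.0 [ 0.5452 -0.014   0.2192] [ 0.9432  0.0643 -1.1208  2.332   1.1588  0.2202  0.322 ] [ 0.5407 -0.4628 -2.4172]
[[-0.7653  0.028   0.643 ]
 [-0.0003  0.999  -0.0438]
 [-0.6437 -0.0337 -0.7646]]
0.524294859644382
```

```bash
cat >> h.py <<'E'
def err(p,sg=1,e=45):
    s=st(); Rc=R.from_rotvec(s["ee_rot"]); a=np.radians(e); y=np.array([0,sg,0.]);z=np.array([np.sin(a),0,-np.cos(a)])
    Rf=R.from_matrix(np.stack([np.cross(y,z),y,z],1)); print("shift cm",(np.array(p)-s["position"])*100,"turn",(Rf*Rc.inv()).as_rotvec(degrees=True),s["width"],s["gripper_force"])
E
python3 -c "
from h import *
err([.5707,.005,.2])"
```

```text
33.0 [ 0.5452 -0.014   0.2192] [ 0.9432  0.0643 -1.1208  2.332   1.1588  0.2202  0.322 ] [ 0.5407 -0.4628 -2.4172]
[[-0.7653  0.028   0.643 ]
 [-0.0003  0.999  -0.0438]
 [-0.6437 -0.0337 -0.7646]]
shift cm [ 2.5531  1.9023 -1.9209] turn [ 1.861  -4.934   1.6861] 0.524294859644382 24.911298751831055
```

Emit:
{"api": "jog_arm", "payload": {
  "rows": [
    [[1.2,1,0],[0,-2,0],0],
    [[2.5,1.9,0],[2,-4.8,-2],0],
    [[2.5,1.9,0],[2,-4.8,-2],0],
    [[2.5,1.9,0],[2,-4.8,-2],0],
    [[2.5,1.9,0],[2,-4.8,-2],0]
  ]
}}

```text
clock: 33.62
position: [0.5708, 0.0053, 0.2202]
ee_rot: [0.077, 2.358, -0.024]
force: [0.7, 0.3, -1.4]
width: 0.525
gripper_force: 24.9
```

```bash
python3 -c "
from h import *
err([.5707,.005,.2])"
```

```text
33.625 [0.5708 0.0053 0.2202] [ 0.7759  0.1252 -1.0615  2.3621  1.7413  0.3211 -0.3542] [ 0.7283  0.3175 -1.4007]
[[-0.7075  0.0631  0.7039]
 [ 0.0484  0.998  -0.0407]
 [-0.705   0.0053 -0.7092]]
shift cm [-0.01   -0.0328 -2.0218] turn [-0.3071 -0.1583  3.6147] 0.5251881783966711 24.913024306297302
```

Emit:
{"api": "jog_arm", "payload": {
  "rows": [
    [[0,0,-3],[0,0,3.5],0],
    [[0,0,-6],[0,0,3.5],0],
    [[0,0,-9],[0,0,3.5],0],
    [[0,0,-11.2],[0,0,3.5],0],
    [[0,0,-11.2],[0,0,3.5],0],
    [[0,0,-11.2],[0,0,3.5],0],
    [[0,0,-11.2],[0,0,3.5],0]
  ]
}}

```text
clock: 34.5
position: [0.572, 0.0051, 0.11]
ee_rot: [0.005, 2.356, 0.004]
force: [0.9, 0.3, -2.2]
width: 0.524
gripper_force: 24.9
```

```bash
python3 -c "
from h import *
err([.5705,.005,.0776])
d=cam('scene'); P=cloud(d); m=(abs(P[...,1]-.005)<.04)&(P[...,0]>.58)&(P[...,0]<.65)&(P[...,2]>.1)
w=P[m]; print(w.min(0),w.max(0)); h=[w[(w[:,0]>a)&(w[:,0]<a+.01)] for a in (.582,.592)]
for q in h: i=q[:,2].argmax(); print(q[i],len(q))
cv2.imwrite('pics/s3.png',cv2.resize(d['img'][120:320,240:420,::-1],None,fx=3,fy=3))"
```

```text
34.5 [0.572  0.0051 0.11  ] [ 0.6729  0.5223 -1.0894  2.4972  2.237   0.7435 -0.7144] [ 0.9125  0.2891 -2.2416]
[[-0.7069  0.0026  0.7073]
 [ 0.0052  1.      0.0014]
 [-0.7073  0.0047 -0.7069]]
shift cm [-0.1472 -0.0149 -3.242 ] turn [-0.2677  0.0127  0.1509] 0.5244279855594299 24.9193212389946
[ 0.58   -0.0221  0.1127] [0.6072 0.0289 0.1517]
[0.59   0.0038 0.1516] 84
[0.5944 0.0069 0.1517] 85
```

View pics/s3.png

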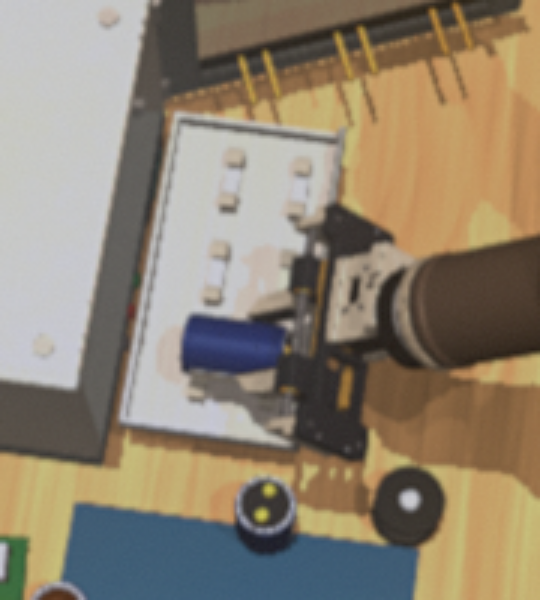

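Emit:
{"api": "jog_arm", "payload": {
  "rows": [
    [[-0.1,0,-1],[0,0,0],0],
    [[-0.15,0,-2],[0,0,0],0],
    [[-0.15,0,-2.8],[0,0,0],0],
    [[-0.15,0,-3],[0,0,0],0],
    [[-0.15,0,-3.1],[0,0,0],0],
    [[-0.15,0,-3.1],[0,0,0],0],
    [[-0.15,0,-3.1],[0,0,0],0]
  ]
}}

```text
clock: 35.42
position: [0.5701, 0.0059, 0.078]
ee_rot: [0.005, 2.357, 0.006]
force: [0.1, 3.1, -0.5]
width: 0.528
gripper_force: 24.9
```

```bash
python3 -c "
from h import *
err([.5705,.005,.0776])"
```

```text
35.425 [0.5701 0.0059 0.078 ] [ 0.6239  0.6341 -1.0673  2.527   2.3008  0.8714 -0.7555] [ 0.1116  3.1221 -0.4743]
[[-0.7079  0.0014  0.7063]
 [ 0.0052  1.      0.0032]
 [-0.7063  0.0059 -0.7079]]
shift cm [ 0.0441 -0.0896 -0.0389] turn [-0.339  -0.0632  0.0823] 0.5280223195980321 24.90270495414734
```

Emit:
{"api": "jog_arm", "payload": {
  "rows": [
    [[0,0,0],[0,0,0],0.72],
    [[0,0,0],[0,0,0],0.72],
    [[0,0,0],[0,0,0],0.72],
    [[-1.5,0,1.5],[0,0,0],0.72],
    [[-3,0,3],[0,0,0],0.72],
    [[-4.5,0,5.5],[0,0,0],0.72],
    [[-5,0,9],[0,0,0],0.72],
    [[-5,0,14],[0,0,0],0.85]
  ]
}}

```text
clock: 36.42
position: [0.5224, 0.0089, 0.2092]
ee_rot: [0.005, 2.349, 0.02]
force: [2.3, 1.2, 1.2]
width: 0.783
gripper_force: 0.0
```

```bash
cat >> h.py <<'E'
def lying():
    for n in ("top","scene"):
        d=cam(n); P=cloud(d); hsv=cv2.cvtColor(d["img"],cv2.COLOR_RGB2HSV)
        m=((hsv[...,0]>105)&(hsv[...,0]<130)&(hsv[...,1]>120)&(P[...,2]>.08)&(P[...,2]<.13)&(P[...,1]<.06)&(P[...,1]>-.25)&(P[...,0]<.68)).astype(np.uint8)
        k,l,s,_=cv2.connectedComponentsWithStats(m)
        for i in range(1,k):
            if s[i,4]>60: w=P[l==i]; print(n,cv2.minAreaRect(w[:,:2].astype(np.float32)),w.min(0),w.max(0),s[i,4])
    return d
E
python3 -c "
from h import *
st(); lying(); caps()"
```

```text
36.425 [0.5224 0.0089 0.2092] [ 1.0267  0.0411 -1.2018  2.472   2.3402  0.1927 -0.8842] [2.2954 1.2327 1.2195]
[[-0.7023 -0.0026  0.7119]
 [ 0.0097  0.9999  0.0133]
 [-0.7118  0.0162 -0.7021]]
top ((0.5622764825820923, 0.006196703761816025), (0.04386061429977417, 0.07673663645982742), 89.2873306274414) [ 0.5239 -0.0161  0.0983] [0.6008 0.0285 0.1196] 702
scene ((0.5620872974395752, 0.006326692178845406), (0.07406238466501236, 0.03220048546791077), 0.035536028444767) [ 0.5251 -0.0098  0.1049] [0.5991 0.0224 0.123 ] 258
can (0.6740883588790894, 0.22832515835762024) 0.02487460896372795 369 [0.6726 0.2267 0.0864]
can (0.5224030613899231, 0.11823125183582306) 0.025432704016566277 393 [0.5229 0.1178 0.0824]
```

```bash
cat >> h.py <<'E'
def ends(yc,names=("top","scene")):
    for n in names:
        d=cam(n);P=cloud(d); m=(abs(P[...,1]-yc)<.012)&(P[...,2]>.098)&(P[...,2]<.125)&(P[...,0]>.49)&(P[...,0]<.66)
        w=P[m]; print(n,"ends x",w[:,0].min(),w[:,0].max(),w[:,2].max(),len(w)); 
        m=(P[...,2]>.1)&(P[...,2]<.125)&(abs(P[...,1]-yc)<.04)&(P[...,0]>.535)&(P[...,0]<.595); w=P[m]; print("  y",w[:,1].min(),w[:,1].max())
E
python3 -c "
from h import *
ends(.005)
d=cam('scene');cv2.imwrite('pics/s4.png',cv2.resize(d['img'][150:290,260:380,::-1],None,fx=4,fy=4))"
```

```text
top ends x 0.5137361983483609 0.6024362316831697 0.11948629856207105 446
  y -0.018387602041672824 0.028376101041145803
scene ends x 0.513593035655055 0.6037507776417175 0.12290765353264566 331
  y -0.018637508721844553 0.03186647007998039
```

View pics/s4.png

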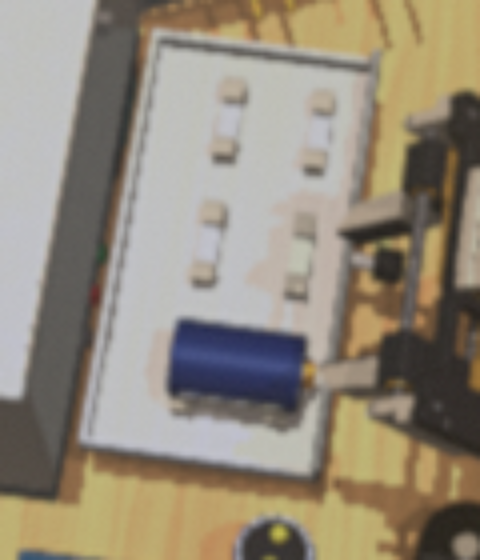

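```bash
python3 -c "
from h import *
s=st();Rc=R.from_rotvec(s['ee_rot']);y=np.array([-1,0,0.]);z=np.array([0,-1,-1])/2**.5
Rf=R.from_matrix(np.stack([np.cross(y,z),y,z],1)); rv=(Rf*Rc.inv()).as_rotvec(degrees=True);print(rv,np.linalg.norm(rv),rv/12)"
```

```text
36.725 [0.5231 0.008  0.2082] [ 1.0222  0.0486 -1.2011  2.4741  2.3364  0.2036 -0.8802] [ 0.0794 -0.4504 -0.5223]
[[-0.7009 -0.0013  0.7132]
 [ 0.0111  0.9999  0.0126]
 [-0.7131  0.0168 -0.7008]]
[-70.3898  69.1426  69.7013] 120.80436372053877 [-5.8658  5.7619  5.8084]
```

Emit:
{"api": "jog_arm", "payload": {
  "rows": [
    [[0,0,4],[-5.9,5.8,5.8],0.85],
    [[0,1,8],[-11.7,11.5,11.6],0.85],
    [[0,3,8],[-17.6,17.3,17.4],0.85],
    [[0,6,8],[-23.5,23,23.2],0.85],
    [[0,9,8],[-29.3,28.8,29],0.85],
    [[0,12,8],[-35.2,34.6,34.9],0.85],
    [[0,15,8],[-41,40.3,40.7],0.85],
    [[0,18,8],[-46.9,46.1,46.5],0.85]
  ]
}}

```text
clock: 37.72
position: [0.5274, 0.1337, 0.2805]
ee_rot: [-0.637, 2.631, -0.401]
force: [0.9, 0.1, 1.0]
width: 0.852
gripper_force: 0.0
```

```bash
python3 -c "
from h import *
s=st();Rc=R.from_rotvec(s['ee_rot']);y=np.array([-1,0,0.]);z=np.array([0,-1,-1])/2**.5
Rf=R.from_matrix(np.stack([np.cross(y,z),y,z],1)); rv=(Rf*Rc.inv()).as_rotvec(degrees=True);print(rv,np.linalg.norm(rv))"
```

```text
37.725 [0.5274 0.1337 0.2805] [ 0.4256  0.2126 -1.2187  1.9473  0.7781  1.0403  0.8987] [0.9159 0.1205 0.9627]
[[-0.8152 -0.3717  0.4441]
 [-0.4871  0.8549 -0.1785]
 [-0.3133 -0.3619 -0.878 ]]
[-44.3712  52.394   46.7455] 83.06066378624537
```

Emit:
{"api": "jog_arm", "payload": {
  "rows": [
    [[0,2,0],[-5.3,6.3,5.6],0.85],
    [[0,4,0],[-10.6,12.6,11.2],0.85],
    [[0,6,0],[-16,18.9,16.8],0.85],
    [[0,8,0],[-21.3,25.2,22.4],0.85],
    [[0,9,0],[-26.6,31.4,28],0.85],
    [[0,10,0],[-32,37.7,33.6],0.85],
    [[0,11,0],[-37.3,44,39.3],0.85],
    [[0,11,0],[-44.4,52.4,46.7],0.85]
  ]
}}

```text
clock: 38.72
position: [0.5278, 0.2446, 0.2766]
ee_rot: [1.756, -1.803, 0.72]
force: [0.1, 0.7, -2.4]
width: 0.846
gripper_force: 0.0
```

```bash
python3 -c "
from h import *
s=st();Rc=R.from_rotvec(s['ee_rot']);y=np.array([-1,0,0.]);z=np.array([0,-1,-1])/2**.5
Rf=R.from_matrix(np.stack([np.cross(y,z),y,z],1)); rv=(Rf*Rc.inv()).as_rotvec(degrees=True);print(rv,np.linalg.norm(rv)); caps(); caps('scene')"
```

```text
38.725 [0.5278 0.2446 0.2766] [-0.5081  0.7391 -0.6588  1.2358  0.7563  2.003   1.9933] [ 0.0572  0.7118 -2.3744]
[[-0.0267 -0.9996 -0.    ]
 [-0.7245  0.0194 -0.689 ]
 [ 0.6888 -0.0184 -0.7247]]
[-1.4466  1.0682  1.0982] 2.107101136707705
can (0.6745898723602295, 0.22833161056041718) 0.025196446105837822 374 [0.6725 0.2268 0.0863]
can (0.5226142406463623, 0.11841515451669693) 0.025495875626802444 397 [0.5226 0.1179 0.0823]
can (0.5232150554656982, 0.11812832206487656) 0.025585366412997246 322 [0.5234 0.1187 0.0836]
can (0.6743570566177368, 0.22883546352386475) 0.02545681782066822 342 [0.6737 0.23   0.0872]
```

Emit:
{"api": "jog_arm", "payload": {
  "rows": [
    [[0,-1,-5],[0,0,0],0.85],
    [[0,-3,-10],[-0.7,0.5,0.5],0.85],
    [[-0.5,-6,-15],[-1.4,1,1],0.85],
    [[-0.5,-8.4,-18.6],[-1.4,1,1],0.85],
    [[-0.5,-8.4,-18.6],[-1.4,1,1],0.85],
    [[-0.5,-8.4,-18.6],[-1.4,1,1],0.85]
  ]
}}

```text
clock: 39.58
position: [0.5234, 0.1604, 0.0967]
ee_rot: [1.757, -1.783, 0.734]
force: [-0.6, 0.1, 1.1]
width: 0.851
gripper_force: 0.0
```

```bash
python3 -c "
from h import *
s=st();Rc=R.from_rotvec(s['ee_rot']);y=np.array([-1,0,0.]);z=np.array([0,-1,-1])/2**.5
Rf=R.from_matrix(np.stack([np.cross(y,z),y,z],1)); rv=(Rf*Rc.inv()).as_rotvec(degrees=True);print(rv,(np.array([.5227,.1046,.0346])-s['position'])*100)"
```

```text
39.575 [0.5234 0.1604 0.0967] [-0.3918  0.8406 -0.6462  1.5717  0.829   1.6762  1.8204] [-0.571   0.0915  1.1016]
[[-0.0172 -0.9998  0.0054]
 [-0.714   0.0085 -0.7001]
 [ 0.6999 -0.0159 -0.714 ]]
[-0.568   0.9125  0.4823] [-0.0712 -5.5764 -6.2069]
```

Emit:
{"api": "jog_arm", "payload": {
  "rows": [
    [[-0.1,-1.8,-2.3],[-0.6,0.9,0.5],0.85],
    [[-0.1,-3.7,-4.3],[-0.6,0.9,0.5],0.85],
    [[-0.1,-5.6,-6.2],[-0.6,0.9,0.5],0.85],
    [[-0.1,-5.6,-6.2],[-0.6,0.9,0.5],0.85],
    [[-0.1,-5.6,-6.2],[-0.6,0.9,0.5],0.85]
  ]
}}

```text
clock: 40.2
position: [0.5234, 0.1044, 0.0356]
ee_rot: [1.76, -1.761, 0.732]
force: [0.6, 1.4, 0.5]
width: 0.849
gripper_force: 0.0
```

Emit:
{"api": "jog_arm", "payload": {
  "rows": [
    [[0,0,0],[0,0,0],0],
    [[0,0,0],[0,0,0],0],
    [[0,0,0],[0,0,0],0],
    [[0,0,0],[0,0,0],0],
    [[0,0,0],[0,0,0],0],
    [[0,0,0],[0,0,0],0]
  ],
  "newtons": 25
}}

```text
clock: 40.95
position: [0.5235, 0.1031, 0.0353]
ee_rot: [1.759, -1.76, 0.733]
force: [1.8, 0.6, 3.2]
width: 0.527
gripper_force: 25.0
```

```bash
python3 -c "
from h import *
err([.57,.005,.28])"
```

```text
40.95 [0.5235 0.1031 0.0353] [-0.3312  0.8867 -0.6155  1.6854  0.8947  1.5576  1.7855] [1.8302 0.6206 3.233 ]
[[-0.0014 -1.      0.002 ]
 [-0.7058 -0.0004 -0.7084]
 [ 0.7084 -0.0024 -0.7058]]
shift cm [ 4.6534 -9.809  24.4713] turn [ 69.4428 -69.2434 -69.1479] 0.5266738604052569 24.999369978904724
```

Emit:
{"api": "jog_arm", "payload": {
  "rows": [
    [[0,0,3],[0,0,0],0],
    [[0,0,8],[0,0,0],0],
    [[0,0,13],[0,0,0],0],
    [[0,0,18],[5.8,-5.8,-5.8],0],
    [[0,0,23],[11.6,-11.6,-11.6],0],
    [[0,-1,25],[17.4,-17.3,-17.3],0],
    [[1,-3,25],[23.1,-23.1,-23.1],0],
    [[2,-5,25],[28.9,-28.8,-28.8],0]
  ]
}}

```text
clock: 41.95
position: [0.5433, 0.0524, 0.2851]
ee_rot: [-1.346, 2.763, -0.56]
force: [-0.4, -1.2, -2.8]
width: 0.528
gripper_force: 25.0
```

Emit:
{"api": "jog_arm", "payload": {
  "rows": [
    [[0.3,-2,0],[5.8,-5.8,-5.8],0],
    [[0.6,-4,0],[11.6,-11.6,-11.6],0],
    [[1,-6,0],[17.4,-17.3,-17.3],0],
    [[1.5,-8,0],[23.1,-23.1,-23.1],0],
    [[2,-10,0],[28.9,-28.8,-28.8],0],
    [[2.5,-12,0],[34.7,-34.6,-34.6],0],
    [[2.7,-13.5,0],[40.5,-40.4,-40.3],0],
    [[2.7,-13.5,0],[40.5,-40.4,-40.3],0]
  ]
}}

```text
clock: 42.95
position: [0.5686, -0.0829, 0.2835]
ee_rot: [0.003, 2.358, 0.001]
force: [-0.0, 0.9, -2.3]
width: 0.53
gripper_force: 25.0
```

```bash
python3 -c "
from h import *
err([.571,-.083,.22])"
```

```text
42.95 [ 0.5686 -0.0829  0.2835] [ 0.4127 -0.0613 -0.289   2.2894 -0.6565  0.1638  2.2946] [-0.0491  0.8891 -2.319 ]
[[-0.7085  0.0016  0.7057]
 [ 0.0021  1.     -0.0002]
 [-0.7057  0.0013 -0.7085]]
shift cm [ 0.2395 -0.0135 -6.3516] turn [-0.0747 -0.1121  0.0941] 0.5304071573967443 24.990186095237732
```

Emit:
{"api": "jog_arm", "payload": {
  "rows": [
    [[0,0,0],[0,0,-9],0],
    [[0,0,0],[0,0,-18],0],
    [[0,0,0],[0,0,-27],0],
    [[0,0,0],[0,0,-35],0],
    [[0,0,0],[0,0,-35],0],
    [[0,0,-3],[0,0,-35],0],
    [[0,0,-6],[0,0,-35],0],
    [[0,0,-6],[0,0,-35],0]
  ]
}}

```text
clock: 43.95
position: [0.5475, -0.0831, 0.2217]
ee_rot: [0.491, 2.455, -0.204]
force: [-0.5, -1.2, -3.8]
width: 0.529
gripper_force: 25.0
```

```bash
python3 -c "
from h import *
err([.571,-.083,.22])"
```

```text
43.95 [ 0.5475 -0.0831  0.2217] [ 0.7403  0.1181 -0.9987  2.2388  1.0771  0.5571  0.0802] [-0.4952 -1.1623 -3.8019]
[[-0.7389  0.3936  0.5469]
 [ 0.2978  0.9188 -0.2589]
 [-0.6044 -0.0285 -0.7962]]
shift cm [ 2.3494  0.0055 -0.173 ] turn [ 0.0307 -8.0184 23.2613] 0.5294598085595653 24.989323318004608
```

Emit:
{"api": "jog_arm", "payload": {
  "rows": [
    [[1,0,-1],[0,-4,4],0],
    [[2.3,0,-2],[0,-8,10],0],
    [[2.3,0,-3],[0,-8,17],0],
    [[2.3,0,-4],[0,-8,23.3],0],
    [[2.3,0,-5],[0,-8,23.3],0],
    [[2.3,0,-5],[0,-8,23.3],0],
    [[2.3,0,-5],[0,-8,23.3],0]
  ]
}}

```text
clock: 44.82
position: [0.5718, -0.0816, 0.1732]
ee_rot: [-0.003, 2.356, 0.003]
force: [0.0, -0.2, -1.9]
width: 0.527
gripper_force: 25.0
```

```bash
python3 -c "
from h import *
err([.571,-.083,.11])"
```

```text
44.825 [ 0.5718 -0.0816  0.1732] [ 1.0506  0.3111 -1.0837  2.4054  2.3944  0.2945 -0.6568] [ 0.0295 -0.162  -1.9325]
[[-0.707  -0.0027  0.7072]
 [-0.0011  1.      0.0026]
 [-0.7072  0.0011 -0.707 ]]
shift cm [-0.0791 -0.1408 -6.3222] turn [-0.0611  0.0057 -0.1532] 0.5274136986123603 24.9927020072937
```

Emit:
{"api": "jog_arm", "payload": {
  "rows": [
    [[0,-0.1,-2.5],[0,0,0],0],
    [[0,-0.1,-5],[0,0,0],0],
    [[0,-0.1,-6.5],[0,0,0],0],
    [[0,-0.1,-7.5],[0,0,0],0],
    [[0,-0.1,-7.5],[0,0,0],0],
    [[0,-0.1,-7.5],[0,0,0],0]
  ]
}}

```text
clock: 45.58
position: [0.5724, -0.0822, 0.0989]
ee_rot: [-0.007, 2.355, 0.002]
force: [-0.1, 0.4, -2.8]
width: 0.523
gripper_force: 25.0
```

```bash
python3 -c "
from h import *
err([.5714,-.083,.078])"
```

```text
45.575 [ 0.5724 -0.0822  0.0989] [ 0.9344  0.5621 -1.0516  2.4821  2.4786  0.6057 -0.6681] [-0.1466  0.4088 -2.8348]
[[-0.7062 -0.0057  0.708 ]
 [-0.0048  1.      0.0033]
 [-0.708  -0.001  -0.7062]]
shift cm [-0.0963 -0.0828 -2.0918] turn [ 0.0596  0.0739 -0.3274] 0.5232142233405156 24.992472231388092
```

Emit:
{"api": "jog_arm", "payload": {
  "rows": [
    [[-0.1,-0.1,-1],[0,0,-0.3],0],
    [[-0.1,-0.1,-1.6],[0,0,-0.3],0],
    [[-0.1,-0.1,-1.9],[0,0,-0.3],0],
    [[-0.1,-0.1,-2.1],[0,0,-0.3],0],
    [[-0.1,-0.1,-2.1],[0,0,-0.3],0],
    [[-0.1,-0.1,-2.1],[0,0,-0.3],0]
  ]
}}

```text
clock: 46.32
position: [0.571, -0.0831, 0.0773]
ee_rot: [-0.001, 2.355, 0.001]
force: [-0.0, 3.3, -0.2]
width: 0.527
gripper_force: 25.0
```

```bash
python3 -c "
from h import *
err([.5714,-.083,.078])"
```

```text
46.325 [ 0.571  -0.0831  0.0773] [ 0.9059  0.634  -1.036   2.5013  2.5073  0.6915 -0.6761] [-0.0112  3.287  -0.2179]
[[-0.7063 -0.0012  0.7079]
 [-0.0007  1.      0.001 ]
 [-0.7079  0.0002 -0.7063]]
shift cm [0.0385 0.0082 0.0659] turn [-0.014   0.0619 -0.0688] 0.5265805826104254 24.993700683116913
```

Seated. Release and retreat.

Emit:
{"api": "jog_arm", "payload": {
  "rows": [
    [[0,0,0],[0,0,0],0.7],
    [[0,0,0],[0,0,0],0.7],
    [[0,0,0],[0,0,0],0.7],
    [[-1.5,0,1.5],[0,0,0],0.7],
    [[-3,0,3.5],[0,0,0],0.7],
    [[-4,0,7],[0,0,0],0.7],
    [[-5,0,11],[0,0,0],0.7],
    [[-7,0,15],[0,0,0],0.85]
  ]
}}

```text
clock: 47.32
position: [0.5275, -0.0886, 0.2019]
ee_rot: [0.006, 2.324, -0.012]
force: [0.2, 0.3, 0.3]
width: 0.767
gripper_force: 0.0
```

```bash
python3 -c "
from h import *
st(); ends(.005); ends(-.083); d,P=caps()
hsv=cv2.cvtColor(d['img'],cv2.COLOR_RGB2HSV)
for n in ('top','scene'):
    d=cam(n);P=cloud(d);hsv=cv2.cvtColor(d['img'],cv2.COLOR_RGB2HSV)
    red=((hsv[...,0]<8)|(hsv[...,0]>172))&(hsv[...,1]>150)&(hsv[...,2]>60)&(P[...,1]>.33)&(P[...,1]<.6)&(P[...,0]<.7)&(P[...,2]<.07)
    print(cv2.minAreaRect(P[red][:,:2].astype(np.float32)),red.sum(),P[red&(P[...,2]<.015)].mean(0))"
```

```text
47.325 [ 0.5275 -0.0886  0.2019] [ 1.3102  0.1545 -1.2088  2.4715  2.9762  0.2019 -1.232 ] [0.1538 0.3153 0.3102]
[[-0.6837  0.0083  0.7297]
 [ 0.0006  0.9999 -0.0108]
 [-0.7298 -0.007  -0.6837]]
top ends x 0.51338586840471 0.603553503928238 0.11892870596059812 443
  y -0.01817669559831352 0.030476643485150005
scene ends x 0.5135312944518636 0.603442686973401 0.12349794207665998 333
  y -0.018665441528574578 0.03105005339337763
top ends x 0.5148701988526962 0.6038419908000439 0.11979981858588795 444
  y -0.1063755308747178 -0.05885993890469722
scene ends x 0.5157605487660308 0.6059142050409743 0.12411420020243447 317
  y -0.10606412409562715 -0.055838002754333704
can (0.6328219175338745, 0.23810400068759918) 0.025036904960870743 386 [0.6313 0.2365 0.0861]
((0.45647096633911133, 0.4360547661781311), (0.30683600902557373, 0.15219709277153015), 16.396207809448242) 4354 [0.5188 0.4631 0.0033]
((0.4478941559791565, 0.432730495929718), (0.29190003871917725, 0.14815372228622437), 16.81236457824707) 4304 [0.5164 0.454  0.004 ]
```

Emit:
{"api": "jog_arm", "payload": {
  "rows": [
    [[0,1,3],[0,0,-8],0.85],
    [[0,3,6],[0,0,-16],0.85],
    [[0,5,8],[0,0,-24],0.85],
    [[0,7,8],[0,0,-32],0.85],
    [[0,10,8],[0,0,-40],0.85],
    [[0,10,8],[0,0,-40],0.85]
  ]
}}

```text
clock: 48.42
position: [0.5601, -0.0176, 0.2892]
ee_rot: [0.483, 2.185, -0.195]
force: [1.5, -0.3, 0.9]
width: 0.851
gripper_force: 0.0
```

Emit:
{"api": "jog_arm", "payload": {
  "rows": [
    [[0,2,0],[6,7.2,0],0.85],
    [[0,4,0],[12,14.4,0],0.85],
    [[0,6,0],[18,21.6,0],0.85],
    [[0,8,0],[24,28.8,0],0.85],
    [[2,10,0],[30,36,0],0.85],
    [[2,10,0],[30,36,0],0.85],
    [[2,10,0],[30,36,0],0.85]
  ]
}}

```text
clock: 49.3
position: [0.5812, 0.0823, 0.2884]
ee_rot: [0.787, 2.862, 0.284]
force: [-1.5, 0.9, 0.5]
width: 0.848
gripper_force: 0.0
```

```bash
python3 -c "
from h import *
err([.633,.238,.24],1,0)"
```

```text
49.3 [0.5812 0.0823 0.2884] [ 0.7224  0.3921 -1.1828  1.6832  0.3523  1.073   0.5134] [-1.4637  0.9001  0.5031]
[[-0.8489  0.4883  0.2024]
 [ 0.5186  0.8435  0.14  ]
 [-0.1024  0.2238 -0.9692]]
shift cm [ 5.1844 15.5677 -4.8399] turn [-11.0518   9.2591  30.5924] 0.8482387563252911 0.0
```

Emit:
{"api": "jog_arm", "payload": {
  "rows": [
    [[1,3,0],[-3,2.5,8],0.85],
    [[2,6,0],[-6,5,16],0.85],
    [[3,9,0],[-9,7.5,24],0.85],
    [[4,12,-2],[-11,9.3,30.6],0.85],
    [[5.2,15.6,-4.8],[-11,9.3,30.6],0.85],
    [[5.2,15.6,-4.8],[-11,9.3,30.6],0.85],
    [[5.2,15.6,-4.8],[-11,9.3,30.6],0.85]
  ]
}}

```text
clock: 50.18
position: [0.6322, 0.238, 0.2431]
ee_rot: [-0.004, 3.135, -0.002]
force: [0.6, 0.2, 0.0]
width: 0.849
gripper_force: 0.0
```

```bash
python3 -c "
from h import *
caps('wrist');caps('scene'); err([.633,.238,.044],1,0)"
```

```text
can (0.6335126161575317, 0.23806361854076385) 0.025556081905961037 2374 [0.63081901 0.23750933 0.08756505]
can (0.7079687118530273, 0.08054748922586441) 0.03840860724449158 973 [0.70209089 0.08458382 0.08788946]
can (0.6233785152435303, 0.2363746464252472) 0.02209063433110714 106 [0.61824699 0.23560443 0.08499849]
50.275 [0.6332 0.2367 0.2437] [ 0.1366  0.7067 -1.0823  1.3136  0.6215  1.4654  0.6741] [ 0.3048 -0.2152 -0.0563]
[[-1.      0.0004  0.008 ]
 [ 0.0004  1.     -0.0014]
 [-0.008  -0.0014 -1.    ]]
shift cm [ -0.0158   0.1295 -19.9703] turn [0.0829 0.4598 0.0226] 0.8470884953154478 0.0
```

Emit:
{"api": "jog_arm", "payload": {
  "rows": [
    [[0,0,-5],[0,0,0],0.85],
    [[0,0,-10],[0,0,0],0.85],
    [[0,0,-15],[0,0,0],0.85],
    [[0,0.1,-19.5],[0,0,0],0.85],
    [[0,0.1,-19.5],[0,0,0],0.85],
    [[0,0.1,-19.5],[0,0,0],0],
    [[0,0.1,-19.5],[0,0,0],0],
    [[0,0.1,-19.5],[0,0,0],0]
  ]
}}

```text
clock: 51.28
position: [0.6341, 0.2386, 0.0492]
ee_rot: [0.001, 3.133, -0.001]
force: [0.7, 0.8, -0.8]
width: 0.57
gripper_force: 0.0
```

Emit:
{"api": "jog_arm", "payload": {
  "rows": [
    [[0,0,0],[0,0,0],0],
    [[0,0,0],[0,0,0],0],
    [[0,0,5],[0,0,0],0],
    [[0,0,10],[0,0,0],0],
    [[0,0,15],[0,0,0],0],
    [[-2,5,15],[0,0,0],0],
    [[-5,9,15],[0,0,0],0],
    [[-7,12,15],[0,0,0],0]
  ]
}}

```text
clock: 52.28
position: [0.561, 0.36, 0.1973]
ee_rot: [-0.003, 3.136, -0.002]
force: [0.4, -0.4, -2.2]
width: 0.529
gripper_force: 25.0
```

```bash
python3 -c "
from h import *
err([.518,.459,.22],1,0)
for n in ('top','scene','wrist'):
    d=cam(n);P=cloud(d);hsv=cv2.cvtColor(d['img'],cv2.COLOR_RGB2HSV)
    red=((hsv[...,0]<8)|(hsv[...,0]>172))&(hsv[...,1]>150)&(hsv[...,2]>60)&(P[...,1]>.33)&(P[...,1]<.6)&(P[...,0]>.38)&(P[...,0]<.7)&(P[...,2]<.07)
    k,l,S,_=cv2.connectedComponentsWithStats(red.astype(np.uint8)); i=1+S[1:,4].argmax(); w=P[l==i]
    print(n,cv2.minAreaRect(w[:,:2].astype(np.float32)),len(w))"
```

```text
52.275 [0.561  0.36   0.1973] [-0.0652  0.7233 -1.0607  1.4055  0.6355  1.3732  0.4352] [ 0.4389 -0.384  -2.2051]
[[-1.     -0.0018  0.0055]
 [-0.0018  1.     -0.0015]
 [-0.0055 -0.0015 -1.    ]]
shift cm [-4.3044  9.8969  2.266 ] turn [ 0.0878  0.3134 -0.1056] 0.5287487833207011 24.992989897727966
top ((0.44804099202156067, 0.4866151809692383), (0.1097896620631218, 0.05279595032334328), 63.51790237426758) 698
scene ((0.5161060690879822, 0.4527905583381653), (0.14922183752059937, 0.14911845326423645), 16.635242462158203) 3330
wrist ((0.5272031426429749, 0.4557315707206726), (0.17096000909805298, 0.1499185711145401), 16.6954402923584) 32767
```

Emit:
{"api": "jog_arm", "payload": {
  "rows": [
    [[-2,4,0],[0,0,0],0],
    [[-4.5,9.4,0],[0,0,0],0],
    [[-4.5,9.4,-4],[0,0,0],0],
    [[-4.5,9.4,-8],[0,0,0],0],
    [[-4.5,9.4,-12],[0,0,0],0],
    [[-4.5,9.4,-14],[0,0,0],0],
    [[-4.5,9.4,-14.2],[0,0,0],0],
    [[-4.5,9.4,-14.2],[0,0,0],0]
  ]
}}

```text
clock: 53.42
position: [0.5189, 0.4527, 0.0568]
ee_rot: [0.001, 3.134, -0.0]
force: [-0.5, -0.2, -2.4]
width: 0.531
gripper_force: 25.0
```

Emit:
{"api": "jog_arm", "payload": {
  "rows": [
    [[0,0,-0.1],[0,0,0],0.75],
    [[0,0,-0.1],[0,0,0],0.75],
    [[0,0,-0.1],[0,0,0],0.75],
    [[0,0,5],[0,0,0],0.75],
    [[0,0,10],[0,0,0],0.75],
    [[0,0,15],[0,0,0],0.75],
    [[0,0,20],[0,0,0],0.4],
    [[0,0,22],[0,0,0],0]
  ]
}}

```text
clock: 54.42
position: [0.5183, 0.4534, 0.2793]
ee_rot: [0.0, 3.132, 0.003]
force: [0.7, 0.3, -0.5]
width: 0.582
gripper_force: 0.0
```

```bash
python3 -c "
from h import *
st(); d=cam('wrist'); save(d,'w3')"
```

```text
54.425 [0.5183 0.4534 0.2793] [-0.26    0.6939 -1.0579  1.2189  0.5992  1.5361  0.3518] [ 0.7316  0.3237 -0.5266]
[[-1.      0.0003  0.0091]
 [ 0.0003  1.      0.0021]
 [-0.0091  0.0021 -1.    ]]
```

View pics/w3.png

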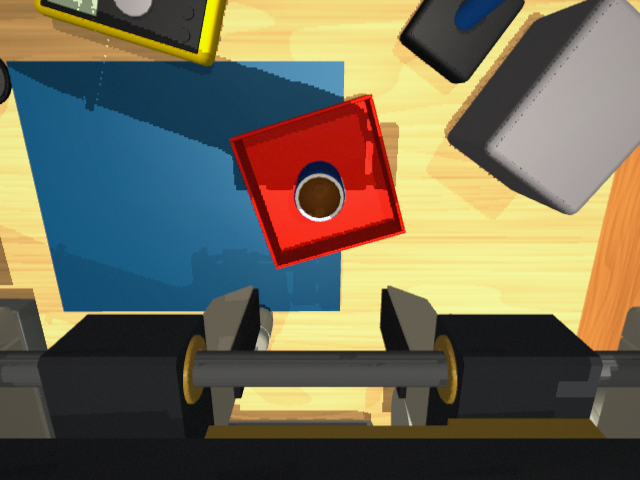

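Emit:
{"api": "jog_arm", "payload": {
  "rows": [
    [[-1.5,-6,0],[0,0,0],0],
    [[-3,-12,0],[0,0,0],0],
    [[-4.5,-18,0],[0,0,0],0],
    [[-6,-24,0],[0,0,0],0],
    [[-7.5,-30,0],[0,0,0],0],
    [[-8.5,-36,0],[0,0,0],0],
    [[-9,-42,-3],[0,0,0],0],
    [[-9,-48,-6],[0,0,0],0]
  ]
}}

```text
clock: 55.48
position: [0.4273, -0.022, 0.2183]
ee_rot: [0.003, 3.135, -0.004]
force: [0.8, 0.2, 0.1]
width: 0.004
gripper_force: 0.0
```

Emit:
{"api": "jog_arm", "payload": {
  "rows": [
    [[-0.5,-5.6,0],[0,0,0],0],
    [[-0.5,-5.6,0],[0,0,0],0],
    [[-0.5,-5.6,-5],[0,0,0],0],
    [[-0.5,-5.6,-10],[0,0,0],0],
    [[-0.5,-5.6,-13],[0,0,0],0],
    [[-0.5,-5.6,-13],[0,0,0],0],
    [[-0.5,-5.6,-13],[0,0,0],0]
  ]
}}

```text
clock: 56.35
position: [0.4239, -0.0747, 0.0904]
ee_rot: [-0.001, 3.134, -0.002]
force: [-0.4, -0.3, 0.2]
width: 0.006
gripper_force: 0.0
```

```bash
python3 -c "
from h import *
err([.445,-.083,.056],1,0)"
```

```text
56.35 [ 0.4239 -0.0747  0.0904] [ 0.865   0.4518 -1.0386  2.105   0.5228  0.859   1.0879] [-0.3954 -0.3348  0.1986]
[[-1.     -0.0006  0.0072]
 [-0.0006  1.     -0.0011]
 [-0.0072 -0.0011 -1.    ]]
shift cm [ 2.1091 -0.8324 -3.4449] turn [ 0.064   0.4149 -0.0324] 0.006195173011107791 0.0
```

Emit:
{"api": "jog_arm", "payload": {
  "rows": [
    [[0,0,0],[0,-8,0],0],
    [[0,-0.4,0],[0,-16,0],0],
    [[0,-0.8,0],[0,-24,0],0],
    [[0,-0.8,0],[0,-29.6,0],0],
    [[0,-0.8,-1],[0,-29.6,0],0],
    [[1,-0.8,-2.5],[0,-29.6,0],0],
    [[2,-0.8,-2.5],[0,-29.6,0],0],
    [[2,-0.8,-2.5],[0,-29.6,0],0]
  ]
}}

```text
clock: 57.35
position: [0.4459, -0.0837, 0.0662]
ee_rot: [0.001, 2.613, -0.003]
force: [-0.9, -0.1, -1.2]
width: 0.001
gripper_force: 0.0
```

```bash
python3 -c "
from h import *
err([.445,-.083,.065],1,30)"
```

```text
57.35 [ 0.4459 -0.0837  0.0662] [ 1.0707  0.4179 -1.1335  2.5439  1.9758  0.3704 -0.2572] [-0.9153 -0.1346 -1.1555]
[[-0.8636  0.0015  0.5041]
 [ 0.0003  1.     -0.0026]
 [-0.5041 -0.0021 -0.8636]]
shift cm [-0.0895  0.0678 -0.1192] turn [0.1216 0.2732 0.0876] 0.0010340047915246371 0.0
```

Emit:
{"api": "jog_arm", "payload": {
  "rows": [
    [[0.6,0,0],[0,0,0],0],
    [[1.4,0,0],[0,0,0],0],
    [[2.2,0,0],[0,0,0],0],
    [[3,0,0],[0,0,0],0],
    [[3.9,0,0],[0,0,0],0],
    [[4.8,0,0],[0,0,0],0],
    [[5.7,0,0],[0,0,0],0],
    [[6.6,0,0],[0,0,0],0]
  ]
}}

```text
clock: 58.35
position: [0.5099, -0.0834, 0.0645]
ee_rot: [0.001, 2.619, -0.002]
force: [0.5, 0.2, -0.6]
width: 0.005
gripper_force: 0.0
```

```bash
python3 -c "
from h import *
err([.5,-.083,.065],1,30)"
```

```text
58.35 [ 0.5099 -0.0834  0.0645] [ 0.9085  0.4611 -0.999   2.415   1.8275  0.3632 -0.108 ] [ 0.4954  0.168  -0.5741]
[[-0.8663  0.0011  0.4994]
 [ 0.0004  1.     -0.0015]
 [-0.4994 -0.0011 -0.8663]]
shift cm [-0.9944  0.0436  0.0452] turn [ 0.0611 -0.0364  0.0608] 0.005172020999528729 0.0
```

Emit:
{"api": "jog_arm", "payload": {
  "rows": [
    [[0.9,0,0],[0,0,0],0],
    [[1.8,0,0],[0,0,0],0],
    [[2.7,0,0],[0,0,0],0],
    [[3.6,0,0],[0,0,0],0],
    [[4.5,0,0],[0,0,0],0],
    [[5.4,0,0],[0,0,0],0]
  ]
}}

```text
clock: 59.1
position: [0.5638, -0.0835, 0.0645]
ee_rot: [0.001, 2.619, -0.002]
force: [-3.7, -0.0, 1.6]
width: 0.006
gripper_force: 1.7
```

```bash
python3 -c "
from h import *
err([.5,-.083,.065],1,30)
d=cam('scene');P=cloud(d);m=(P[...,2]>.04)&(P[...,2]<.1)&(P[...,1]>.03)&(P[...,1]<.06)&(P[...,0]>.46)&(P[...,0]<.68)
print('panel x',P[m].min(0)); cv2.imwrite('pics/s5.png',cv2.resize(d['img'][140:290,220:420,::-1],None,fx=3,fy=3))"
```

```text
59.1 [ 0.5638 -0.0835  0.0645] [ 0.8067  0.5016 -0.916   2.3043  1.6954  0.3633  0.0323] [-3.661  -0.0323  1.6118]
[[-0.8664  0.0011  0.4993]
 [ 0.0004  1.     -0.0016]
 [-0.4993 -0.0012 -0.8664]]
shift cm [-6.3762  0.0454  0.0471] turn [ 0.0678 -0.0443  0.0627] 0.00622118259834573 1.7191619100049138
panel x [0.5098 0.03   0.041 ]
```

View pics/s5.png

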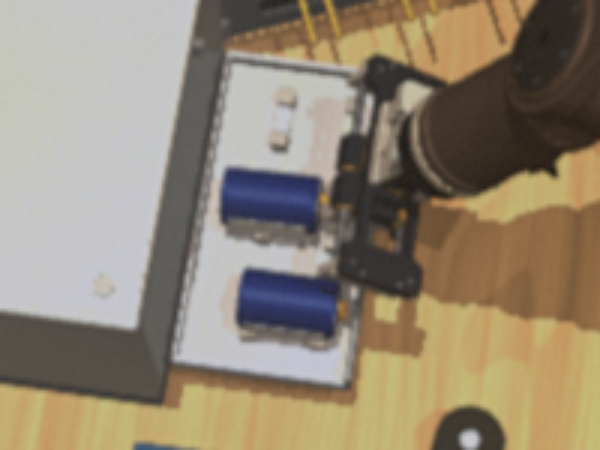

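```bash
python3 -c "
from h import *
np.set_printoptions(precision=4,suppress=True)
d=lying(); P=cloud(d); print(ray(d,336.7,268,.08),P[264:272:2,334:340:2,0],P[264:272:2,334:340:2,2])"
```

```text
top ((0.6033323407173157, -0.08202146738767624), (0.0435565710067749, 0.07859229296445847), 88.502685546875) [ 0.5635 -0.103   0.0969] [ 0.6428 -0.0592  0.1233] 659
top ((0.5724090933799744, 0.0060539282858371735), (0.043950147926807404, 0.07770557701587677), 89.21184539794922) [ 0.5338 -0.0163  0.0974] [0.6112 0.0284 0.1186] 592
scene ((0.6108508110046387, -0.08169666677713394), (0.031864941120147705, 0.07287444919347763), 84.60317993164062) [ 0.5761 -0.0958  0.0992] [ 0.6476 -0.0624  0.1298] 275
scene ((0.5712584257125854, 0.006862466223537922), (0.07485716044902802, 0.03456549346446991), 0.8729820251464844) [ 0.5338 -0.0103  0.1014] [0.6088 0.0242 0.1274] 325
[0.5086 0.0648 0.08  ] [[0.4806 0.5119 0.5083]
 [0.5158 0.5127 0.5075]
 [0.5155 0.512  0.5069]
 [0.5164 0.5114 0.5062]] [[ 1.4388  0.0735  0.0036]
 [ 0.085   0.0049  0.0049]
 [ 0.0686  0.0059  0.0002]
 [ 0.0035 -0.0017 -0.0029]]
```

Emit:
{"api": "jog_arm", "payload": {
  "rows": [
    [[-1,0,1.7],[0,0,0],0],
    [[-2,0,3.5],[0,0,0],0],
    [[-3,0,6],[0,0,0],0.3],
    [[-3,0,11],[0,0,0],0.7],
    [[-3,0,16],[0,8,0],0.7],
    [[-3,0,18],[0,16,0],0.7],
    [[-3,0,18],[0,24,0],0.7],
    [[-3,0,18],[0,30,0],0.7]
  ]
}}

```text
clock: 60.25
position: [0.5339, -0.0842, 0.247]
ee_rot: [-0.003, -3.139, 0.004]
force: [0.7, -0.8, 0.8]
width: 0.606
gripper_force: 0.0
```

```bash
python3 -c "
from h import *
err([.6,-.083,.2],1,0); lying(); ends(-.083)
d=cam('wrist');save(d,'w4')"
```

```text
60.25 [ 0.5339 -0.0842  0.247 ] [ 0.8243  0.4708 -1.101   1.6446  0.4355  1.3001  1.2149] [ 0.6597 -0.8229  0.7885]
[[-1.      0.0022 -0.0025]
 [ 0.0022  1.     -0.0028]
 [ 0.0024 -0.0028 -1.    ]]
shift cm [ 6.6066  0.1218 -4.7007] turn [ 0.1625 -0.1402  0.1256] 0.6059494215051707 0.0
top ((0.6408745646476746, -0.06887766718864441), (0.01805126667022705, 0.023793570697307587), 78.47595977783203) [ 0.6276 -0.0791  0.0902] [ 0.6521 -0.06    0.1144] 70
top ((0.5725507736206055, 0.019274242222309113), (0.017583932727575302, 0.07668156176805496), 89.1640625) [0.5343 0.0099 0.0976] [0.611  0.0284 0.1188] 306
scene ((0.6152920126914978, -0.08438962697982788), (0.02430884912610054, 0.0671701654791832), 87.51191711425781) [ 0.5822 -0.0969  0.1017] [ 0.6488 -0.0708  0.1298] 118
scene ((0.5716916918754578, 0.005994263105094433), (0.07430203258991241, 0.03270474448800087), 0.1620522290468216) [ 0.5345 -0.0103  0.1036] [0.6089 0.0224 0.1224] 276
top ends x 0.5602888555823056 0.6512637201158114 0.12487594736001162 85
  y -0.0877541099119142 -0.0713837567612245
scene ends x 0.558371714576663 0.6539579522225042 0.12498748976759888 242
  y -0.09956658197074197 -0.05838714895658614
```

View pics/w4.png

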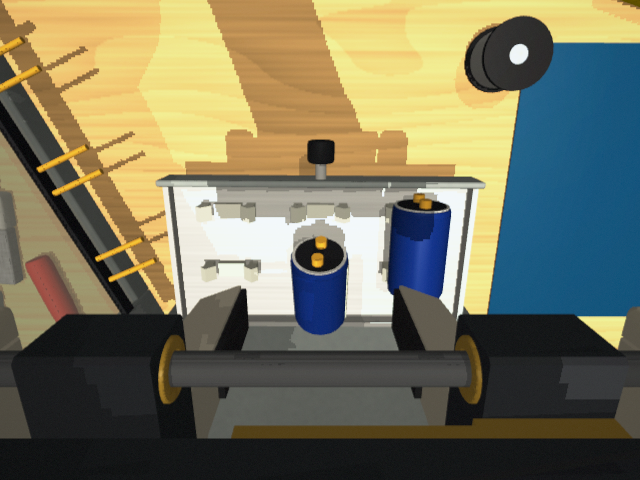

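```bash
cat > fit.py <<'E'
from h import *
from scipy.optimize import least_squares
def fit(n):
    d=cam(n);P=cloud(d);hsv=cv2.cvtColor(d["img"],cv2.COLOR_RGB2HSV)
    m=(hsv[...,0]>105)&(hsv[...,0]<130)&(hsv[...,1]>120)&(P[...,2]>.06)&(P[...,2]<.16)&(abs(P[...,1]+.083)<.035)&(P[...,0]<.68)&(P[...,0]>.5)
    w=P[m]
    def f(p):
        a=np.array([-np.cos(p[0])*np.cos(p[1]),np.sin(p[1]),np.sin(p[0])*np.cos(p[1])]); v=w-np.array([.60,p[2],p[3]]); return np.linalg.norm(v-np.outer(v@a,a),axis=1)-.025
    r=least_squares(f,[.2,0,-.083,.1],loss="soft_l1",f_scale=.002); p=r.x
    a=np.array([-np.cos(p[0])*np.cos(p[1]),np.sin(p[1]),np.sin(p[0])*np.cos(p[1])]);o=np.array([.60,p[2],p[3]])
    s=(w-o)@a; lo,hi=np.percentile(s,[.5,99.5]); print(n,len(w),"pitch,yaw deg",np.degrees(p[:2]),"rms",np.sqrt(np.mean(r.fun**2)),"ends",o+lo*a,o+hi*a,"len",hi-lo)
np.set_printoptions(precision=4,suppress=True)
fit("wrist");fit("scene")
E
python3 fit.py
```

```text
wrist 2947 pitch,yaw deg [22.7298 -0.587 ] rms 0.00045052030617914203 ends [ 0.6437 -0.0839  0.0788] [ 0.5708 -0.0847  0.1094] len 0.07904587796024842
scene 114 pitch,yaw deg [22.453  -7.3246] rms 0.002284235758739907 ends [ 0.639  -0.0774  0.0817] [ 0.5757 -0.0862  0.1079] len 0.06902677755340562
```

```bash
python3 -c "
from h import *
np.set_printoptions(precision=4,suppress=True)
knob(); err([.603,-.084,.083],1,0)"
```

```text
knob [ 0.4774 -0.0944  0.0699] [ 0.4975 -0.0721  0.0835] 591
60.65 [ 0.5324 -0.084   0.2447] [ 0.8283  0.4677 -1.1017  1.6546  0.4352  1.2897  1.2155] [0.0864 0.342  0.3894]
[[-1.      0.0009  0.0007]
 [ 0.0009  1.     -0.0031]
 [-0.0007 -0.0031 -1.    ]]
shift cm [  7.0611  -0.0022 -16.1732] turn [0.177  0.042  0.0532] 0.7001970952049813 0.0
```

Emit:
{"api": "jog_arm", "payload": {
  "rows": [
    [[3,0,-2],[0,0,0],0.75],
    [[6.9,0,-4],[0,0,0],0.75],
    [[6.9,0,-9],[0,0,0],0.75],
    [[6.9,0,-13],[0,0,0],0.75],
    [[6.9,0,-16.4],[0,0,0],0.75],
    [[6.9,0,-16.4],[0,0,0],0.75],
    [[6.9,0,-16.4],[0,0,0],0.75]
  ]
}}

```text
clock: 61.52
position: [0.6029, -0.0837, 0.0825]
ee_rot: [0.001, 3.14, -0.003]
force: [0.4, -0.2, 0.9]
width: 0.749
gripper_force: 0.0
```

```bash
python3 -c "
from h import *
err([.603,-.084,.083],1,0)"
```

```text
61.525 [ 0.6029 -0.0837  0.0825] [ 0.6489  0.7153 -0.9449  1.6921  0.6501  1.0777  1.0672] [ 0.4016 -0.2469  0.8953]
[[-1.      0.0009  0.0018]
 [ 0.0009  1.     -0.0017]
 [-0.0018 -0.0017 -1.    ]]
shift cm [ 0.0089 -0.0316  0.0546] turn [0.0955 0.1021 0.0515] 0.7492133561789583 0.0
```

Emit:
{"api": "jog_arm", "payload": {
  "rows": [
    [[0,0,0],[0,0,0],0],
    [[0,0,0],[0,0,0],0],
    [[0,0,0],[0,0,0],0],
    [[0,0,0],[0,0,0],0],
    [[0,0,0],[0,0,0],0],
    [[0,0,1.5],[0,0,0],0],
    [[0,0,3],[0,0,0],0],
    [[0,0,4.5],[0,0,0],0]
  ]
}}

```text
clock: 62.52
position: [0.6027, -0.0835, 0.1272]
ee_rot: [0.001, 3.141, -0.003]
force: [-0.3, -0.1, -0.3]
width: 0.122
gripper_force: 0.0
```

Emit:
{"api": "jog_arm", "payload": {
  "rows": [
    [[-0.7,0,0],[0,-5,0],0],
    [[-1.4,0,0],[0,-11,0],0],
    [[-2.1,0,0],[0,-17,0],0],
    [[-2.8,0,0],[0,-22.7,0],0],
    [[-2.8,0,0],[0,-22.7,0],0],
    [[-2.8,0,0],[0,-22.7,0],0]
  ]
}}

```text
clock: 63.28
position: [0.5755, -0.0839, 0.1268]
ee_rot: [0.002, 2.745, -0.004]
force: [0.9, -1.1, -0.4]
width: 0.006
gripper_force: 0.0
```

```bash
sed -i 's/<.16)/<.20)/' fit.py; sed -i 's/o\[2\]//; s/-.083,.1\],loss/-.083,.14],loss/' fit.py; python3 fit.py; python3 -c "
from h import *
err([.5751,-.083,.079],1,22.7)"
```

```text
wrist 2262 pitch,yaw deg [70.3063 17.0431] rms 0.005900601166489647 ends [ 0.5978 -0.0911  0.0531] [ 0.5639 -0.0603  0.1477] len 0.10512480449241877
63.375 [ 0.5759 -0.0834  0.1265] [ 0.856   0.4257 -0.9918  2.0969  0.7976  0.5165  0.8997] [0.5788 0.2723 0.0323]
[[-0.9223  0.0014  0.3865]
 [ 0.0009  1.     -0.0014]
 [-0.3865 -0.0009 -0.9223]]
shift cm [-0.085   0.0404 -4.7536] turn [0.0532 0.0354 0.0775] 0.003686463556692205 0.0Traceback (most recent call last):
  File "fit.py", line 13, in <module>
    fit("wrist");fit("scene")
                 ~~~^^^^^^^^^
  File "fit.py", line 11, in fit
    s=(w-o)@a; lo,hi=np.percentile(s,[.5,99.5]); print(n,len(w),"pitch,yaw deg",np.degrees(p[:2]),"rms",np.sqrt(np.mean(r.fun**2)),"ends",o+lo*a,o+hi*a,"len",hi-lo)
                     ~~~~~~~~~~~~~^^^^^^^^^^^^^
    return _quantile_unchecked(
        a, q, axis, out, overwrite_input, method, keepdims, weights)
    return _ureduce(a,
                    func=_quantile_ureduce_func,
    ...<5 lines>...
                    overwrite_input=overwrite_input,
                    method=method)
    r = func(a, **kwargs)
    result = _quantile(arr,
                       quantiles=q,
    ...<2 lines>...
                       out=out,
                       weights=wgt)
    slices_having_nans = np.isnan(arr[-1, ...])
                                  ~~~^^^^^^^^^
IndexError: index -1 is out of bounds for axis 0 with size 0
```

Emit:
{"api": "jog_arm", "payload": {
  "rows": [
    [[-2,0,4],[0,6,0],0.4],
    [[-4,0,8],[0,12,0],0.75],
    [[-4.3,0,12],[0,18,0],0.75],
    [[-4.3,0,12],[0,22.7,0],0.75],
    [[-4.3,0,12],[0,22.7,0],0.75]
  ]
}}

```text
clock: 64.0
position: [0.5332, -0.0827, 0.2456]
ee_rot: [-0.0, -3.141, -0.002]
force: [0.1, -0.0, -0.2]
width: 0.5
gripper_force: 0.0
```

```bash
sed -i 's/<.20)/<.16)/; s/-.083,.14\]/-.083,.1]/; s/;fit("scene")//' fit.py; python3 fit.py; python3 -c "
from h import *
d,P=knob(); err([.603,-.084,.052],1,0); cv2.imwrite('pics/w5.png',d['img'][100:400,150:550,::-1])"
```

```text
wrist 504 pitch,yaw deg [-89.9365  21.2611] rms 0.005016165274644167 ends [ 0.6222 -0.0904  0.1465] [ 0.6221 -0.0636  0.0777] len 0.07379417014074008
knob [ 0.47745836 -0.09442595  0.07225464] [ 0.49724359 -0.07219406  0.08335795] 585
64.1 [ 0.5315 -0.0827  0.245 ] [ 0.8455  0.4812 -1.1355  1.6542  0.4507  1.2994  1.2002] [-0.3663  0.7799 -0.6175]
[[-1.     -0.0007 -0.0003]
 [-0.0007  1.      0.    ]
 [ 0.0003  0.     -1.    ]]
shift cm [  7.153   -0.1275 -19.3022] turn [-0.001  -0.0191 -0.0417] 0.5855898843427008 0.0
```

View pics/w5.png

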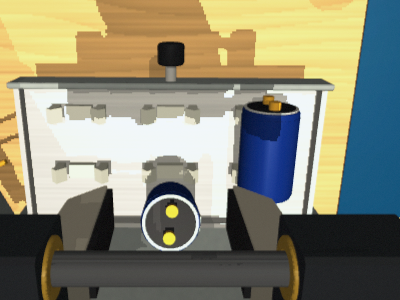

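```bash
cat > up.py <<'E'
from h import *
np.set_printoptions(precision=4,suppress=True)
for n in ("wrist","top","scene"):
    d=cam(n);P=cloud(d)
    m=((P[...,2]>.115)&(P[...,2]<.165)&(abs(P[...,1]+.083)<.035)&(P[...,0]<.672)&(P[...,0]>.58)).astype(np.uint8)
    if n!="scene": m&=(d["depth"]>.1).astype(np.uint8)
    k,l,S,_=cv2.connectedComponentsWithStats(m)
    for i in range(1,k):
        if S[i,4]>50:
            w=P[l==i]; c=w.mean(0); nn=np.linalg.svd((w-c)[::max(1,len(w)//2000)])[2][2]
            print(n,len(w),c,w.min(0),w.max(0),"normal",nn*np.sign(nn[2]),cv2.minEnclosingCircle(w[:,:2].astype(np.float32)))
E
python3 up.py
```

```text
wrist 2900 [ 0.6143 -0.0837  0.1406] [ 0.5936 -0.1083  0.1153] [ 0.6384 -0.058   0.1541] normal [-0.4006  0.0064  0.9162] ((0.6187140345573425, -0.08335144072771072), 0.025402138009667397)
top 75 [ 0.624  -0.0648  0.1389] [ 0.6147 -0.0749  0.1192] [ 0.6389 -0.0566  0.1476] normal [0.1965 0.8389 0.5076] ((0.6263332366943359, -0.06601901352405548), 0.0128263458609581)
scene 384 [ 0.6208 -0.078   0.1392] [ 0.5944 -0.1061  0.115 ] [ 0.6503 -0.0561  0.1572] normal [-0.0038  0.3489  0.9372] ((0.6222141981124878, -0.08219090104103088), 0.02823084406554699)
```

Emit:
{"api": "jog_arm", "payload": {
  "rows": [
    [[4,-0.1,0],[0,0,0],0.8],
    [[9.1,-0.1,-2],[0,0,0],0.8],
    [[9.1,-0.1,-7],[0,0,0],0.8],
    [[9.1,-0.1,-12],[0,0,0],0.8],
    [[9.1,-0.1,-15.7],[0,0,0],0.8],
    [[9.1,-0.1,-15.7],[0,0,0],0.8],
    [[9.1,-0.1,-15.7],[0,0,0],0.8]
  ]
}}

```text
clock: 65.12
position: [0.6231, -0.0843, 0.0904]
ee_rot: [0.001, 3.14, -0.002]
force: [1.0, 0.3, 0.1]
width: 0.796
gripper_force: 0.0
```

Emit:
{"api": "jog_arm", "payload": {
  "rows": [
    [[0,0,0],[0,0,0],0],
    [[0,0,0],[0,0,0],0],
    [[0,0,0],[0,0,0],0],
    [[0,0,0],[0,0,0],0],
    [[0,0,0],[0,0,0],0],
    [[0,0,0],[0,0,0],0]
  ],
  "newtons": 30
}}

```text
clock: 65.88
position: [0.6227, -0.0843, 0.0892]
ee_rot: [0.001, 3.141, -0.002]
force: [-0.3, -0.6, 5.7]
width: 0.536
gripper_force: 29.9
```

Emit:
{"api": "jog_arm", "payload": {
  "rows": [
    [[0,0,1.5],[0,0,0],0],
    [[0,0,4],[0,0,0],0],
    [[0,0,8],[0,0,0],0],
    [[0,0,13],[0,0,0],0],
    [[-2,3,17],[0,0,0],0],
    [[-4,8,17],[0,0,0],0],
    [[-6,13,17],[0,0,0],0],
    [[-8,18,17],[0,0,0],0]
  ]
}}

```text
clock: 66.88
position: [0.5412, 0.0968, 0.2592]
ee_rot: [-0.001, -3.141, 0.003]
force: [0.8, 0.5, -2.5]
width: 0.542
gripper_force: 29.9
```

Emit:
{"api": "jog_arm", "payload": {
  "rows": [
    [[-1,2,0],[0,8,0],0],
    [[-2,2,0],[0,16,0],0],
    [[-2,2,0],[0,23.6,0],0],
    [[-2,2,0],[0,23.6,0],0],
    [[-2,2,0],[0,23.6,0],0]
  ]
}}

```text
clock: 67.5
position: [0.5221, 0.1162, 0.259]
ee_rot: [0.001, -2.731, 0.001]
force: [0.1, 0.3, -2.4]
width: 0.535
gripper_force: 29.9
```

```bash
cat > hang.py <<'E'
from fit import *
E
cat > hang.py <<'E'
from h import *
from scipy.optimize import least_squares
np.set_printoptions(precision=4,suppress=True)
s=arm.observe(); st(); print(s["width"]); q=s["position"]
for n in ("scene","top"):
    d=cam(n);P=cloud(d);hsv=cv2.cvtColor(d["img"],cv2.COLOR_RGB2HSV)
    m=(hsv[...,0]>105)&(hsv[...,0]<130)&(hsv[...,1]>120)&(P[...,2]>.12)&(np.linalg.norm(P-q,axis=-1)<.12)
    print(n,m.sum(),P[m].min(0) if m.any() else 0,P[m].max(0) if m.any() else 0)
    if n=="scene": v,u=np.nonzero(m); cu,cv=int(q[0]),0; uu,vv=(int(u.mean()),int(v.mean())) if len(u) else (320,240); cv2.imwrite("pics/s6.png",cv2.resize(d["img"][max(0,vv-60):vv+60,max(0,uu-70):uu+70,::-1],None,fx=4,fy=4))
E
python3 hang.py; python3 -c "
from h import *
lying()"
```

```text
67.5 [0.5221 0.1162 0.259 ] [ 0.2887  0.7279 -1.0244  1.2896  0.3505  1.7646  0.8773] [ 0.1295  0.3214 -2.4181]
[[-0.9169 -0.0012 -0.399 ]
 [-0.0009  1.     -0.001 ]
 [ 0.399  -0.0006 -0.9169]]
0.534839185735863
scene 0 0 0
top 204 [0.5049 0.0927 0.2304] [0.5271 0.1376 0.3071]
top ((0.5578925013542175, 0.015138901770114899), (0.026048297062516212, 0.048062533140182495), 89.32151794433594) [0.53381125 0.00220608 0.09885308] [0.58204943 0.0284155  0.1186251 ] 188
```

View pics/s6.png

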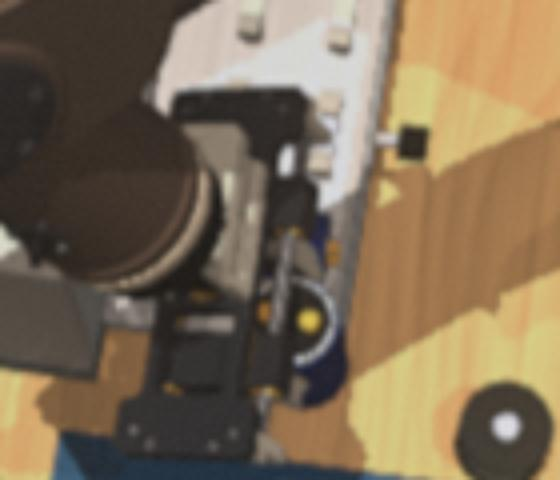

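```bash
cat >> hang.py <<'E'
w=P[m]; c=w[abs(w[:,1]-w[:,1].mean())<.006]; print("slope deg",np.degrees(np.arctan(np.polyfit(c[:,2],c[:,0],1)[0])),c[c[:,2].argmin()],c[c[:,2].argmax()])
def f(p):
    a=np.array([p[0],p[1],1]);a/=np.linalg.norm(a);v=w-np.array([p[2],p[3],.27]);return np.linalg.norm(v-np.outer(v@a,a),axis=1)-.025
r=least_squares(f,[0,0,.535,.116],loss="soft_l1",f_scale=.002);print("axis",r.x,np.sqrt(np.mean(r.fun**2)))
E
python3 hang.py
```

```text
67.7 [0.522  0.1155 0.2597] [ 0.2893  0.7265 -1.0242  1.2897  0.3506  1.7654  0.8771] [ 0.0749  0.3322 -3.0382]
[[-0.9172 -0.0007 -0.3984]
 [ 0.0001  1.     -0.0019]
 [ 0.3984 -0.0018 -0.9172]]
0.5355980107059757
scene 0 0 0
top 205 [0.5047 0.0914 0.2362] [0.5294 0.1378 0.309 ]
slope deg 5.186125665041459 [0.507  0.1069 0.237 ] [0.5112 0.1144 0.309 ]
axis [ 0.096  -0.0275  0.533   0.1159] 0.0002943855837182252
```

Emit:
{"api": "jog_arm", "payload": {
  "rows": [
    [[0,0,-4],[0,-5.5,0],0],
    [[0,0,-9],[0,-5.5,0],0],
    [[0,0,-14],[0,-5.5,0],0],
    [[0,0,-18],[0,-5.5,0],0],
    [[0,0,-20.5],[0,-5.5,0],0],
    [[0,0,-21.5],[0,-5.5,0],0],
    [[0,0,-21.5],[0,-5.5,0],0]
  ]
}}

```text
clock: 68.68
position: [0.5224, 0.1155, 0.0439]
ee_rot: [-0.0, -2.825, 0.002]
force: [-0.2, -0.0, -2.6]
width: 0.537
gripper_force: 29.9
```

```bash
sed -i 's/(P\[...,2\]>.12)/(P[...,2]>.012)\&(P[...,1]>.07)/; s/,.27\])/,s["position"][2]+.01])/' hang.py; python3 hang.py
```

```text
68.675 [0.5224 0.1155 0.0439] [ 0.2988  0.8666 -0.9496  1.6051  0.5288  1.305   0.7971] [-0.2359 -0.0191 -2.5548]
[[-0.9503 -0.     -0.3112]
 [ 0.0004  1.     -0.0015]
 [ 0.3112 -0.0015 -0.9503]]
0.5370499670031162
scene 0 0 0
top 31 [0.5068 0.0923 0.028 ] [0.521  0.1612 0.1518]
slope deg 0.6918154000598654 [0.5068 0.1153 0.056 ] [0.5084 0.1101 0.0862]
axis [-0.0257  0.1934  0.5319  0.113 ] 0.0017127179133280114
```

Lower until contact.

Emit:
{"api": "jog_arm", "payload": {
  "rows": [
    [[0,0,-0.4],[0,0,0],0],
    [[0,0,-0.8],[0,0,0],0],
    [[0,0,-1.1],[0,0,0],0],
    [[0,0,-1.3],[0,0,0],0],
    [[0,0,-1.3],[0,0,0],0]
  ]
}}

```text
clock: 69.4
position: [0.5226, 0.116, 0.0318]
ee_rot: [0.0, -2.826, 0.002]
force: [-0.8, -1.6, 9.6]
width: 0.54
gripper_force: 29.9
```

Emit:
{"api": "jog_arm", "payload": {
  "rows": [
    [[0,0,-0.2],[0,0,0],0],
    [[0,0,-0.2],[0,0,0],0]
  ]
}}

```text
clock: 69.65
position: [0.5228, 0.1173, 0.0309]
ee_rot: [0.001, -2.827, -0.0]
force: [-1.4, 1.3, 17.1]
width: 0.542
gripper_force: 30.0
```

Emit:
{"api": "jog_arm", "payload": {
  "rows": [
    [[0,0,0.2],[0,0,0],0.8],
    [[0,0,0.2],[0,0,0],0.8],
    [[0,0,0.2],[0,0,0],0.8],
    [[0.7,0,2],[0,0,0],0.8],
    [[2,0,6],[0,0,0],0.8],
    [[3.3,0,10],[0,0,0],0.85],
    [[3,1,16],[0,0,0],0.85],
    [[1,3,22],[0,0,0],0.85]
  ]
}}

```text
clock: 70.65
position: [0.5343, 0.1442, 0.2479]
ee_rot: [-0.003, -2.826, 0.0]
force: [0.0, 0.9, 0.7]
width: 0.849
gripper_force: 0.0
```

```bash
python3 -c "
from h import *
s=st();Rc=R.from_rotvec(s['ee_rot']);y=np.array([-1,0,0.]);z=np.array([0,-1,-1])/2**.5
Rf=R.from_matrix(np.stack([np.cross(y,z),y,z],1)); rv=(Rf*Rc.inv()).as_rotvec(degrees=True);print(rv,np.linalg.norm(rv)); caps(); caps('scene')"
```

```text
70.65 [0.5343 0.1442 0.2479] [ 0.2634  0.6973 -1.0258  1.3371  0.3777  1.6593  0.839 ] [0.0309 0.9367 0.6753]
[[-0.9506  0.0023 -0.3104]
 [ 0.0024  1.      0.0002]
 [ 0.3104 -0.0006 -0.9506]]
[-21.0628  21.1611  88.3122] 93.22275754189133
can (0.5312979817390442, 0.11709233373403549) 0.02528904564678669 391 [0.5312 0.1164 0.0825]
can (0.5316051840782166, 0.11641495674848557) 0.02522853948175907 267 [0.5282 0.1163 0.0837]
```

Emit:
{"api": "jog_arm", "payload": {
  "rows": [
    [[0,1,0],[-2.4,2.4,9.9],0.85],
    [[0,2,0],[-4.8,4.8,20],0.85],
    [[0,3,0],[-7.2,7.2,30],0.85],
    [[0,4,0],[-9.6,9.6,40],0.85],
    [[0,5,0],[-12,12,50],0.85],
    [[0,6,0],[-14.3,14.4,60],0.85],
    [[0,7,0],[-16.7,16.8,70],0.85],
    [[0,7,-2],[-19.1,19.2,80],0.85]
  ]
}}

```text
clock: 71.75
position: [0.5336, 0.2168, 0.2266]
ee_rot: [1.64, -1.905, 0.68]
force: [-0.5, -0.5, 0.6]
width: 0.849
gripper_force: 0.0
```

Emit:
{"api": "jog_arm", "payload": {
  "rows": [
    [[0,0,-2],[-2,2,8.3],0.85],
    [[0,0,-4],[-2,2,8.3],0.85],
    [[0,0,-6],[-2,2,8.3],0.85],
    [[0,0,-6],[-2,2,8.3],0.85]
  ]
}}

```text
clock: 72.25
position: [0.5339, 0.213, 0.1638]
ee_rot: [1.756, -1.759, 0.73]
force: [0.5, 0.5, -0.5]
width: 0.848
gripper_force: 0.0
```

```bash
cat > pk.py <<'E'
from h import *
s=st();Rc=R.from_rotvec(s['ee_rot']);y=np.array([-1,0,0.]);z=np.array([0,-1,-1])/2**.5
Rf=R.from_matrix(np.stack([np.cross(y,z),y,z],1)); print((Rf*Rc.inv()).as_rotvec(degrees=True),(np.array([.5313,.1168-.0134,.0346])-s['position'])*100)
E
python3 pk.py
```

```text
72.25 [0.5339 0.213  0.1638] [-0.4333  0.8476 -0.713   1.3898  0.8247  1.8677  1.8879] [ 0.4989  0.521  -0.4948]
[[-0.0005 -1.     -0.0021]
 [-0.7048  0.0018 -0.7094]
 [ 0.7094  0.0011 -0.7048]]
[ 0.1838 -0.0648  0.1037] [ -0.2638 -10.9559 -12.918 ]
```

Emit:
{"api": "jog_arm", "payload": {
  "rows": [
    [[-0.3,-0.5,-2.2],[0,0,0],0.85],
    [[-0.3,-3,-5],[0,0,0],0.85],
    [[-0.3,-6,-8],[0,0,0],0.85],
    [[-0.3,-8.5,-10.5],[0,0,0],0.85],
    [[-0.3,-11,-12.9],[0,0,0],0.85],
    [[-0.3,-11,-12.9],[0,0,0],0.85],
    [[-0.3,-11,-12.9],[0,0,0],0.85]
  ]
}}

```text
clock: 73.12
position: [0.5307, 0.1052, 0.0365]
ee_rot: [1.761, -1.759, 0.73]
force: [-0.7, -0.0, -0.8]
width: 0.851
gripper_force: 0.0
```

Emit:
{"api": "jog_arm", "payload": {
  "rows": [
    [[0,0,0],[0,0,0],0],
    [[0,0,0],[0,0,0],0],
    [[0,0,0],[0,0,0],0],
    [[0,0,0],[0,0,0],0],
    [[0,0,0],[0,0,0],0],
    [[0,0,0],[0,0,0],0]
  ],
  "newtons": 25
}}

```text
clock: 73.88
position: [0.5309, 0.1045, 0.0364]
ee_rot: [1.761, -1.757, 0.732]
force: [2.1, 1.6, 2.8]
width: 0.515
gripper_force: 25.0
```

Emit:
{"api": "jog_arm", "payload": {
  "rows": [
    [[0,0,3],[0,0,0],0],
    [[0,0,8],[0,0,0],0],
    [[0,0,13],[0,0,0],0],
    [[0,0,18],[5.8,-5.8,-5.8],0],
    [[0,0,23],[11.6,-11.6,-11.6],0],
    [[0,-1,25],[17.4,-17.3,-17.3],0],
    [[1,-3,25],[23.1,-23.1,-23.1],0],
    [[1,-5,25],[28.9,-28.8,-28.8],0]
  ]
}}

```text
clock: 74.88
position: [0.5406, 0.0537, 0.2858]
ee_rot: [-1.35, 2.762, -0.559]
force: [1.1, -0.5, -2.7]
width: 0.516
gripper_force: 24.9
```

Emit:
{"api": "jog_arm", "payload": {
  "rows": [
    [[0,-2,0],[5.8,-5.8,-5.8],0],
    [[0,-4,0],[11.6,-11.6,-11.6],0],
    [[0.5,-6,0],[17.4,-17.3,-17.3],0],
    [[1,-8,0],[23.1,-23.1,-23.1],0],
    [[1,-10,0],[28.9,-28.8,-28.8],0],
    [[1.5,-12,0],[34.7,-34.6,-34.6],0],
    [[1.5,-13.5,0],[34.7,-34.6,-44],0],
    [[1.5,-13.5,0],[34.7,-34.6,-44],0]
  ]
}}

```text
clock: 75.88
position: [0.5541, -0.0812, 0.2848]
ee_rot: [0.031, 2.499, -0.064]
force: [0.3, 0.6, -2.5]
width: 0.515
gripper_force: 24.8
```

```bash
python3 -c "
from h import *
err([.571,-.083,.22])"
```

```text
75.875 [ 0.5541 -0.0812  0.2848] [ 0.6951 -0.0523 -0.6222  2.1676 -0.0404  0.373   1.642 ] [ 0.2768  0.5606 -2.5313]
[[-0.8007  0.0379  0.5978]
 [ 0.0071  0.9985 -0.0538]
 [-0.599  -0.0388 -0.7998]]
shift cm [ 1.6918 -0.1767 -6.4816] turn [ 2.0661 -8.2103  2.3257] 0.5149488992575929 24.848729968070984
```

Emit:
{"api": "jog_arm", "payload": {
  "rows": [
    [[0,0,0],[0,0,-9],0],
    [[0,0,0],[0,0,-18],0],
    [[0,0,0],[0,0,-27],0],
    [[0,0,0],[0,0,-33],0],
    [[0,0,-2],[0,0,-33],0],
    [[0,0,-4],[0,0,-33],0],
    [[0,0,-6.5],[0,0,-33],0],
    [[0,0,-6.5],[0,0,-33],0]
  ]
}}

```text
clock: 76.88
position: [0.5534, -0.0801, 0.2179]
ee_rot: [0.738, 2.417, -0.303]
force: [-0.2, 0.5, -2.8]
width: 0.506
gripper_force: 24.6
```

```bash
python3 -c "
from h import *
err([.571,-.083,.2])"
```

```text
76.875 [ 0.5534 -0.0801  0.2179] [ 0.491   0.199  -0.905   2.1655  1.0777  0.8184 -0.1642] [-0.179   0.4511 -2.8101]
[[-0.6735  0.5703  0.4702]
 [ 0.4365  0.8202 -0.3697]
 [-0.5965 -0.0437 -0.8014]]
shift cm [ 1.7603 -0.2927 -1.7912] turn [-0.1088 -8.8393 34.926 ] 0.5058004468142859 24.569178521633148
```

Emit:
{"api": "jog_arm", "payload": {
  "rows": [
    [[0.8,-0.1,-1],[0,-4,6],0],
    [[1.8,-0.3,-2],[0,-8.8,13],0],
    [[1.8,-0.3,-3],[0,-8.8,21],0],
    [[1.8,-0.3,-4],[0,-8.8,29],0],
    [[1.8,-0.3,-5],[0,-8.8,35],0],
    [[1.8,-0.3,-5],[0,-8.8,35],0],
    [[1.8,-0.3,-5],[0,-8.8,35],0],
    [[1.8,-0.3,-5],[0,-8.8,35],0]
  ]
}}

```text
clock: 77.88
position: [0.574, -0.0843, 0.1722]
ee_rot: [0.005, 2.35, 0.003]
force: [-0.2, 0.3, -1.9]
width: 0.498
gripper_force: 24.2
```

```bash
cat > held.py <<'E'
from h import *
err([.571,-.083,.11]); s=arm.observe(); q=s["position"]
d=cam("scene");P=cloud(d);hsv=cv2.cvtColor(d["img"],cv2.COLOR_RGB2HSV)
m=(hsv[...,0]>105)&(hsv[...,0]<130)&(hsv[...,1]>120)&(P[...,2]>q[2]-.02)&(abs(P[...,1]-q[1])<.04)&(P[...,0]<.68)&(P[...,0]>.5)
w=P[m]; from scipy.optimize import least_squares
def ax(p): return np.array([-np.cos(p[0])*np.cos(p[1]),np.sin(p[1]),np.sin(p[0])*np.cos(p[1])])
f=lambda p:(lambda v:np.linalg.norm(v-np.outer(v@ax(p),ax(p)),axis=1)-.025)(w-np.array([.58,p[2],p[3]]))
r=least_squares(f,[0,0,q[1],q[2]+.013],loss="soft_l1",f_scale=.002);a=ax(r.x);o=np.array([.58,*r.x[2:]]);t=(w-o)@a
print(len(w),"pitch yaw",np.degrees(r.x[:2]),"rms",np.sqrt(np.mean(r.fun**2)),"ends",o+a*np.percentile(t,.5),o+a*np.percentile(t,99.5))
top=w[abs(w[:,1]-q[1])<.01]; print("ridge slope",np.degrees(np.arctan(np.polyfit(top[:,0],top[:,2],1)[0])),top[:,2].max(),top[:,0].max())
E
python3 held.py
```

```text
77.875 [ 0.574  -0.0843  0.1722] [ 0.9751  0.2869 -0.9836  2.4102  2.5402  0.2821 -0.8147] [-0.1706  0.3116 -1.8628]
[[-0.703   0.0028  0.7112]
 [ 0.0047  1.      0.0006]
 [-0.7112  0.0038 -0.703 ]]
shift cm [-0.3041  0.1291 -6.2158] turn [-0.2159  0.3309  0.1625] 0.4978435118013925 24.23946261405945
109 pitch yaw [13.7985 10.4269] rms 0.002424072296317399 ends [ 0.5981 -0.0974  0.1698] [ 0.5294 -0.0844  0.1867]
ridge slope -22.95000282233535 0.2111591914827311 0.6042647992404084
```

```bash
sed 's/cam("scene")/cam("wrist")/' held.py > heldw.py; sed -i '$a cv2.imwrite("pics/w6.png",d["img"][...,::-1])' heldw.py; python3 heldw.py | tail -2
```

```text
385 pitch yaw [19.3175  0.9516] rms 0.0008749324549120471 ends [ 0.5443 -0.0843  0.1824] [ 0.5242 -0.084   0.1895]
ridge slope 67.60170904951131 0.2114519672537354 0.5367593902827792
```

View pics/w6.png

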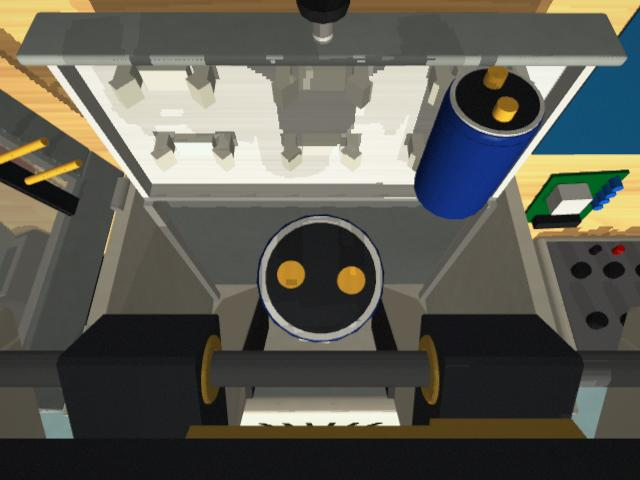

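Emit:
{"api": "jog_arm", "payload": {
  "rows": [
    [[0.5,0.1,-2],[0,-5,0],0],
    [[1,0.1,-4],[0,-5,0],0],
    [[1,0.1,-6],[0,-5,0],0],
    [[1,0.1,-7],[0,-5,0],0],
    [[1,0.1,-8],[0,-5,0],0],
    [[1,0.1,-8.4],[0,-5,0],0],
    [[1,0.1,-8.4],[0,-5,0],0]
  ]
}}

```text
clock: 78.85
position: [0.5842, -0.0819, 0.0875]
ee_rot: [0.001, 2.264, 0.006]
force: [0.7, 0.9, -0.3]
width: 0.496
gripper_force: 24.5
```

```bash
python3 heldw.py | tail -3; python3 held.py|tail -2
```

```text
shift cm [-1.318  -0.1113  2.247 ] turn [-0.2536  5.2937 -0.061 ] 0.49647657520085275 24.49068993330002
1055 pitch yaw [2.4391 0.7689] rms 0.00043179206478702044 ends [ 0.6082 -0.0839  0.0918] [ 0.5348 -0.0829  0.0949]
ridge slope -3.394441611922506 0.12023189818068752 0.6114145986983851
135 pitch yaw [2.9489 1.887 ] rms 0.0026689154926937855 ends [ 0.6117 -0.0856  0.0922] [ 0.538  -0.0831  0.096 ]
ridge slope -4.656314777683814 0.12266315643975179 0.6131584949794417
```

Emit:
{"api": "jog_arm", "payload": {
  "rows": [
    [[0,0,-0.2],[0,0,0],0],
    [[0,0,-0.2],[0,0,0],0.7],
    [[0,0,-0.2],[0,0,0],0.7],
    [[0,0,-0.2],[0,0,0],0.7],
    [[-1.5,0,1.3],[0,0,0],0.7],
    [[-3,0,3.5],[0,0,0],0.7],
    [[-4,0,7],[0,0,0],0.7],
    [[-5,0,12],[0,0,0],0.7]
  ]
}}

```text
clock: 79.95
position: [0.5414, -0.0779, 0.1987]
ee_rot: [0.004, 2.244, 0.029]
force: [0.9, 1.5, 3.2]
width: 0.7
gripper_force: 0.0
```

```bash
cat > chk.py <<'E'
from h import *
from scipy.optimize import least_squares
np.set_printoptions(precision=4,suppress=True)
st()
for n in ("wrist","scene","top"):
    d=cam(n);P=cloud(d);hsv=cv2.cvtColor(d["img"],cv2.COLOR_RGB2HSV)
    for yc in (.005,-.083):
        m=(hsv[...,0]>105)&(hsv[...,0]<130)&(hsv[...,1]>120)&(P[...,2]>.07)&(P[...,2]<.14)&(abs(P[...,1]-yc)<.035)&(P[...,0]<.85)&(P[...,0]>.5)
        w=P[m]
        if len(w)<40: print(n,yc,"few"); continue
        ax=lambda p: np.array([-np.cos(p[0])*np.cos(p[1]),np.sin(p[1]),np.sin(p[0])*np.cos(p[1])])
        x0=np.median(w[:,0]); f=lambda p:(lambda v:np.linalg.norm(v-np.outer(v@ax(p),ax(p)),axis=1)-.025)(w-np.array([x0,p[2],p[3]]))
        r=least_squares(f,[0,0,yc,.093],loss="soft_l1",f_scale=.002); g=P[(P[...,2]>.07)&(P[...,2]<.135)&(abs(P[...,1]-yc)<.014)&(P[...,0]>x0-.07)&(P[...,0]<x0+.07)]
        print(n,yc,len(w),"pitch yaw",np.degrees(r.x[:2]),"axis y,z",r.x[2:],"sleeve x",np.percentile(w[:,0],[.3,99.7]),"rms",np.sqrt(np.mean(r.fun**2)))
knob()
E
python3 chk.py; python3 -c "
from h import *
ends(-.083); ends(.005)"
```

```text
79.95 [ 0.5414 -0.0779  0.1987] [ 1.2813  0.2813 -1.2539  2.5209  2.832   0.3897 -1.0625] [0.909  1.506  3.1806]
[[-0.6235 -0.0073  0.7818]
 [ 0.013   0.9997  0.0196]
 [-0.7817  0.0224 -0.6233]]
wrist 0.005 5086 pitch yaw [-0.1143  0.5203] axis y,z [0.0044 0.0909] sleeve x [0.5337 0.6135] rms 0.00042592511147476416
wrist -0.083 3270 pitch yaw [0.029  0.0555] axis y,z [-0.0838  0.0912] sleeve x [0.5345 0.6139] rms 0.0003756099327188695
scene 0.005 286 pitch yaw [-0.5281  0.9343] axis y,z [0.0046 0.0915] sleeve x [0.5365 0.6102] rms 0.002673478502123438
scene -0.083 108 pitch yaw [-0.718  -0.2799] axis y,z [-0.0837  0.0916] sleeve x [0.5369 0.6119] rms 0.003140458874150301
top 0.005 706 pitch yaw [-0.2251  0.4638] axis y,z [0.0055 0.0901] sleeve x [0.5361 0.6117] rms 0.0014632607498818488
top -0.083 463 pitch yaw [0.2719 0.2254] axis y,z [-0.0826  0.0901] sleeve x [0.5367 0.6127] rms 0.0013060829205899748
knob [ 0.4809 -0.0949  0.0595] [ 0.5141 -0.0712  0.0837] 1192
top ends x 0.5314804549885592 0.6154293795257348 0.11999831154821061 430
  y -0.10593999292648267 -0.058907420408753006
scene ends x 0.5293981665936908 0.6161704400726127 0.12359361555951254 302
  y -0.10637214572735287 -0.055886922125555794
top ends x 0.5244681695613208 0.6145302522537139 0.11889916359152652 445
  y -0.018329873677293728 0.028367431718292778
scene ends x 0.5258548790903893 0.6154161218132337 0.12268910586022597 329
  y -0.01778600818300502 0.030514076532158152
```

Emit:
{"api": "jog_arm", "payload": {
  "rows": [
    [[-3,-0.2,1],[0,5,0],0.4],
    [[-6,-0.4,1],[0,10,0],0],
    [[-8,-0.5,1],[0,15,0],0],
    [[-8,-0.5,0],[0,21,0],0],
    [[-8,-0.5,-5],[0,21,0],0],
    [[-8,-0.5,-10],[0,21,0],0],
    [[-8,-0.5,-13],[0,21,0],0],
    [[-8,-0.5,-13],[0,21,0],0]
  ]
}}

```text
clock: 81.35
position: [0.4774, -0.0624, 0.1227]
ee_rot: [-0.004, 2.53, 0.101]
force: [0.5, -0.3, -0.1]
width: 0.005
gripper_force: 0.0
```

```bash
python3 -c "
from h import *
err([.465,-.083,.035],1,30)"
```

```text
81.35 [ 0.4774 -0.0624  0.1227] [ 0.4803  0.1276 -0.3509  2.522   4.0138  0.1476 -2.3233] [ 0.4542 -0.3145 -0.0826]
[[-0.8201 -0.0261  0.5716]
 [ 0.0198  0.9971  0.0738]
 [-0.5719  0.0719 -0.8172]]
shift cm [-1.2431 -2.0555 -8.7729] turn [-4.1832  4.9296 -1.3174] 0.004710791124433632 0.0
```

Emit:
{"api": "jog_arm", "payload": {
  "rows": [
    [[0,0,1],[-4,4,-8],0],
    [[0,-1,1],[-4,8,-16],0],
    [[-1,-2,1],[-4,14,-20],0],
    [[-1.5,-2,1],[-4,20,-20],0],
    [[-1.5,-2,0],[-4,20,-20],0],
    [[-1.5,-2,0],[-4,20,-20],0],
    [[-1.5,-2,0],[-4,20,-20],0],
    [[-1.5,-2,0],[-4,20,-20],0]
  ]
}}

```text
clock: 82.35
position: [0.3806, -0.2035, 0.0276]
ee_rot: [0.341, 2.781, -0.109]
force: [-0.2, 0.6, -0.6]
width: 0.003
gripper_force: 0.0
```

```bash
python3 -c "
from h import *
err([.455,-.083,.035],1,10)"
```

```text
82.35 [ 0.3806 -0.2035  0.0276] [ 0.1049  0.2889  0.3338  2.5503  4.4581  0.1185 -2.7405] [-0.1916  0.6468 -0.5921]
[[-0.9148  0.2475  0.3191]
 [ 0.2217  0.9683 -0.1154]
 [-0.3376 -0.0348 -0.9407]]
shift cm [ 7.4447 12.0486  0.7406] turn [ 3.1975  9.4394 14.1322] 0.0032176284888721213 0.0
```

Emit:
{"api": "jog_arm", "payload": {
  "rows": [
    [[0,2,4],[0,-6,0],0],
    [[2,4,8],[0,-12,0],0],
    [[5,6,12],[0,-18,0],0],
    [[8,8,16],[0,-25,0],0],
    [[12,10,18],[0,-32,0],0],
    [[12,10,18],[0,-36,0],0],
    [[12,10,18],[0,-36,0],0],
    [[12,10,18],[0,-36,0],0]
  ]
}}

```text
clock: 83.35
position: [0.5179, -0.1127, 0.2255]
ee_rot: [0.32, 2.175, 0.001]
force: [22.2, 133.7, 0.0]
width: 0.005
gripper_force: 0.0
```

```bash
python3 -c "
from h import *
err([.52,-.09,.2],1,50)"
```

```text
83.35 [ 0.5179 -0.1127  0.2255] [ 1.3634  0.1073 -1.2684  2.569   2.8957  0.4193 -1.4376] [ 22.166  133.733    0.0442]
[[-0.5535  0.2281  0.801 ]
 [ 0.2288  0.9664 -0.1171]
 [-0.8008  0.1185 -0.5871]]
shift cm [ 0.2072  2.2744 -2.5466] turn [-6.3365  4.5231 13.4821] 0.0048093224402399925 0.0
```

Emit:
{"api": "jog_arm", "payload": {
  "rows": [
    [[0,0,0],[0,0,0],0]
  ]
}}

```text
clock: 83.48
position: [0.5182, -0.1122, 0.2257]
ee_rot: [0.319, 2.175, 0.002]
force: [-0.3, 0.6, 0.1]
width: 0.007
gripper_force: 0.0
```

```bash
python3 -c "
from h import *
s=st(); print(s['ft_torque'],s['dq'],s['joint_efforts'])
d=cam('top');P=cloud(d);q=P[(P[...,2]>.215)&(P[...,2]<.236)&(P[...,1]<-.2)&(P[...,0]<.7)&(P[...,0]>.3)];print(cv2.minAreaRect(q[:,:2].astype(np.float32)),q.min(0),q.max(0))"; python3 chk.py | grep -v '^\['
```

```text
83.475 [ 0.5182 -0.1122  0.2257] [ 1.3612  0.1064 -1.2661  2.5685  2.9001  0.4182 -1.4422] [-0.3273  0.6154  0.124 ]
[[-0.5536  0.2271  0.8013]
 [ 0.2288  0.9666 -0.1158]
 [-0.8008  0.1192 -0.587 ]]
[0.2332 1.0064 0.0673] [-0.0373  0.0064 -0.03    0.0197  0.1553 -0.0806 -0.081 ] [  1.6726 -15.0255  -1.1912 -23.559   -1.9467   6.2164   1.4292]
((0.5384867787361145, -0.3141990602016449), (0.39179202914237976, 0.06177011504769325), 31.038414001464844) [ 0.3565 -0.4037  0.215 ] [ 0.7    -0.2     0.2333]
83.525 [ 0.5177 -0.1095  0.2246] [ 1.3596  0.1067 -1.2672  2.5693  2.9051  0.4156 -1.4447] [-0.2226  0.6882 -1.1366]
 [ 0.2258  0.9679 -0.1105]
 [-0.7991  0.1191 -0.5892]]
wrist 0.005 5098 pitch yaw [-0.1365  0.4959] axis y,z [0.0045 0.0909] sleeve x [0.5336 0.6128] rms 0.0004342547564397381
wrist -0.083 2944 pitch yaw [0.0859 0.0448] axis y,z [-0.0838  0.0912] sleeve x [0.5346 0.6144] rms 0.00038376109745502543
scene 0.005 276 pitch yaw [0.3222 0.136 ] axis y,z [0.0044 0.0914] sleeve x [0.5367 0.6101] rms 0.0026203403945581245
scene -0.083 106 pitch yaw [ 1.3712 -1.3349] axis y,z [-0.0831  0.0907] sleeve x [0.5372 0.6119] rms 0.002752264775541441
top 0.005 708 pitch yaw [0.2881 0.6216] axis y,z [0.0053 0.09  ] sleeve x [0.5362 0.6119] rms 0.0014069882809956986
top -0.083 467 pitch yaw [0.3665 0.0891] axis y,z [-0.0828  0.0902] sleeve x [0.537 0.613] rms 0.0013436692705921503
knob [ 0.5257 -0.1038  0.0703] [ 0.5347 -0.0631  0.09  ] 843
```

Emit:
{"api": "jog_arm", "payload": {
  "rows": [
    [[0,1,2],[0,0,-7],0],
    [[0,2,4],[0,0,-14],0],
    [[0,3,6],[0,0,-21],0],
    [[0,4,6],[0,0,-28],0],
    [[0,4,6],[0,0,-35],0],
    [[0,4,6],[0,0,-35],0]
  ]
}}

```text
clock: 84.48
position: [0.5279, -0.0725, 0.2911]
ee_rot: [0.872, 1.995, -0.262]
force: [2.4, -1.2, 1.4]
width: 0.004
gripper_force: 0.0
```

Emit:
{"api": "jog_arm", "payload": {
  "rows": [
    [[0,0,0],[5.3,5.6,0],0],
    [[0,0,0],[10.6,11.3,0],0],
    [[0,0,0],[15.9,17,0],0],
    [[-1,0,0],[21.2,22.6,0],0],
    [[-2,0,0],[26.5,28.3,0],0],
    [[-3,0,0],[31.7,34,0],0],
    [[-4,0,0],[37,39.5,0],0],
    [[-4,0,0],[37,39.5,0],0]
  ]
}}

```text
clock: 85.48
position: [0.4897, -0.0748, 0.2899]
ee_rot: [1.307, 2.793, 0.129]
force: [-0.5, 0.1, -0.6]
width: 0.003
gripper_force: 0.0
```

```bash
python3 -c "
from h import *
err([.43,-.083,.15],1,0)"
```

```text
85.475 [ 0.4897 -0.0748  0.2899] [ 1.0012  0.2656 -1.1018  1.738   0.2053  1.1972  0.5531] [-0.4859  0.1492 -0.6095]
[[-0.6402  0.7634  0.0854]
 [ 0.768   0.6383  0.0519]
 [-0.0149  0.0988 -0.995 ]]
shift cm [ -5.9729  -0.8174 -13.9911] turn [-4.9297  3.2807 50.0996] 0.002933225802295257 0.0
```

Emit:
{"api": "jog_arm", "payload": {
  "rows": [
    [[-2,-0.3,0],[-2,1,10],0],
    [[-4,-0.8,0],[-4,2,20],0],
    [[-6,-0.8,-2],[-5,3.3,30],0],
    [[-6,-0.8,-5],[-5,3.3,40],0],
    [[-6,-0.8,-8],[-5,3.3,50],0],
    [[-6,-0.8,-13],[-5,3.3,50],0],
    [[-6,-0.8,-14],[-5,3.3,50],0],
    [[-6,-0.8,-14],[-5,3.3,50],0]
  ]
}}

```text
clock: 86.48
position: [0.4288, -0.0804, 0.1516]
ee_rot: [-0.005, 3.139, -0.004]
force: [0.3, -0.5, 0.2]
width: 0.006
gripper_force: 0.0
```

Emit:
{"api": "jog_arm", "payload": {
  "rows": [
    [[0,0,-4],[0,0,0],0],
    [[0,0,-8],[0,0,0],0],
    [[0,0,-11.8],[0,0,0],0],
    [[0,0,-11.8],[0,0,0],0],
    [[0,0,-11.8],[0,0,0],0]
  ]
}}

```text
clock: 87.1
position: [0.4305, -0.0811, 0.0351]
ee_rot: [-0.001, 3.136, -0.004]
force: [-0.6, -0.1, 0.2]
width: 0.003
gripper_force: 0.0
```

```bash
python3 -c "
from h import *
err([.46,-.083,.032],1,0)"
```

```text
87.1 [ 0.4305 -0.0811  0.0351] [ 0.7915  0.551  -0.9603  2.1436  0.6667  0.7728  0.9691] [-0.5741 -0.0687  0.2402]
[[-1.     -0.0007  0.0051]
 [-0.0008  1.     -0.0026]
 [-0.0051 -0.0026 -1.    ]]
shift cm [ 2.9539 -0.1884 -0.3083] turn [ 0.1497  0.2941 -0.0429] 0.002893947684145686 0.0
```

Emit:
{"api": "jog_arm", "payload": {
  "rows": [
    [[1,-0.2,-0.6],[0,0,0],0],
    [[2,-0.2,-0.6],[0,0,0],0],
    [[3,-0.2,-0.6],[0,0,0],0],
    [[4,-0.2,-0.6],[0,0,0],0],
    [[5,-0.2,-0.6],[0,0,0],0],
    [[6,-0.2,-0.6],[0,0,0],0],
    [[7,-0.2,-0.6],[0,0,0],0],
    [[7.5,-0.2,-0.6],[0,0,0],0]
  ]
}}

```text
clock: 88.1
position: [0.5044, -0.0834, 0.0269]
ee_rot: [-0.0, 3.14, -0.003]
force: [-4.0, -1.0, 2.0]
width: 0.005
gripper_force: 1.6
```

```bash
python3 -c "
from h import *
s=arm.observe();print(s['position'],s['force']); ends(.005,('top',)); ends(-.083,('top',))"
```

```text
[ 0.5043897 -0.0834297  0.0269074] [-3.99866006 -1.02787425  2.02232772]
top ends x 0.5603762369077382 0.6498679716946668 0.11971414533429758 443
  y -0.016198332801929376 0.0300673351773722
top ends x 0.5919802317144647 0.650881330619274 0.11850699728214209 255
  y -0.07693585389051397 -0.05993596606011317
```

Emit:
{"api": "jog_arm", "payload": {
  "rows": [
    [[0.8,0,0.1],[0,0,0],0],
    [[1.7,0,0.1],[0,0,0],0],
    [[2.6,0,0.1],[0,0,0],0],
    [[3.5,0,0.1],[0,0,0],0],
    [[4.4,0,0.1],[0,0,0],0],
    [[5.3,0,0.1],[0,0,0],0],
    [[6.2,0,0.1],[0,0,0],0],
    [[7,0,0.1],[0,0,0],0]
  ]
}}

```text
clock: 89.2
position: [0.5744, -0.0835, 0.028]
ee_rot: [-0.0, 3.139, -0.004]
force: [-3.6, -1.7, -1.7]
width: 0.005
gripper_force: 1.7
```

Emit:
{"api": "jog_arm", "payload": {
  "rows": [
    [[0.9,0,0],[0,0,0],0],
    [[1.8,0,0],[0,0,0],0],
    [[2.7,0,0],[0,0,0],0],
    [[3.6,0,0],[0,0,0],0],
    [[4.3,0,0],[0,0,0],0],
    [[4.6,0,0],[0,0,0],0],
    [[0,0,1],[0,0,0],0],
    [[-3,0,3],[0,0,0],0]
  ]
}}

```text
clock: 90.2
position: [0.5426, -0.0822, 0.058]
ee_rot: [-0.003, 3.14, -0.001]
force: [0.9, -0.3, 1.0]
width: 0.003
gripper_force: 0.0
```

Emit:
{"api": "jog_arm", "payload": {
  "rows": [
    [[0,0,0],[0,-7,0],0],
    [[0,0,0],[0,-14,0],0],
    [[0,0,0],[0,-21,0],0],
    [[0,0,0],[0,-28,0],0],
    [[0,0,0],[0,-30,0],0],
    [[0,0,0],[0,-30,0],0]
  ]
}}

```text
clock: 90.95
position: [0.5463, -0.0856, 0.059]
ee_rot: [0.0, 2.624, -0.014]
force: [0.5, 0.7, 0.1]
width: 0.005
gripper_force: 0.0
```

```bash
python3 -c "
from h import *
err([.63,-.083,.034],1,30); d,P=knob()"
```

```text
90.95 [ 0.5463 -0.0856  0.059 ] [ 0.7037  0.4418 -0.7673  2.3496  1.8334  0.2871 -0.1293] [0.5124 0.7024 0.144 ]
[[-0.8689  0.0028  0.495 ]
 [-0.0023  0.9999 -0.0097]
 [-0.495  -0.0096 -0.8688]]
shift cm [ 8.3674  0.2629 -2.496 ] turn [ 0.5496 -0.3282  0.1644] 0.005040939916356112 0.0
knob [ 0.5178 -0.089   0.0802] [ 0.5237 -0.0872  0.0899] 61
```

Emit:
{"api": "jog_arm", "payload": {
  "rows": [
    [[1,0.3,-1.3],[0,0,0],0],
    [[3,0.3,-2.6],[0,0,0],0],
    [[5,0.3,-2.6],[0,0,0],0],
    [[7,0.3,-2.6],[0,0,0],0],
    [[8.4,0.3,-2.6],[0,0,0],0],
    [[9.2,0.3,-2.6],[0,0,0],0],
    [[10,0.3,-2.6],[0,0,0],0],
    [[10.8,0.3,-2.6],[0,0,0],0]
  ]
}}

```text
clock: 92.0
position: [0.6532, -0.0836, 0.0318]
ee_rot: [0.003, 2.628, -0.015]
force: [-3.5, 1.2, 2.5]
width: 0.006
gripper_force: 1.7
```

Emit:
{"api": "jog_arm", "payload": {
  "rows": [
    [[0.7,0,0],[0,0,0],0],
    [[1.4,0,0],[0,0,0],0],
    [[2.1,0,0],[0,0,0],0],
    [[2.7,0,0],[0,0,0],0],
    [[3,0,0],[0,0,0],0],
    [[3.2,0,0],[0,0,0],0],
    [[3.4,0,0],[0,0,0],0],
    [[3.4,0,0],[0,0,0],0]
  ]
}}

```text
clock: 93.0
position: [0.6842, -0.0841, 0.0308]
ee_rot: [0.003, 2.631, -0.017]
force: [-21.7, 1.8, 14.9]
width: 0.006
gripper_force: 10.6
```

```bash
python3 -c "
from h import *
err([.69,-.083,.034],1,30)"
```

```text
93.0 [ 0.6842 -0.0841  0.0308] [ 0.5087  0.6176 -0.6182  2.0598  1.5191  0.318   0.2143] [-21.7204   1.8047  14.8847]
[[-0.8724  0.0053  0.4888]
 [-0.001   0.9999 -0.0125]
 [-0.4888 -0.0114 -0.8723]]
shift cm [0.5798 0.1134 0.3216] turn [ 0.6513 -0.7346  0.306 ] 0.005661340487809205 10.568649068009108
```

Emit:
{"api": "jog_arm", "payload": {
  "rows": [
    [[-2,0,0.5],[0,0,0],0],
    [[-6,0,2],[0,5,0],0],
    [[-10,0,7],[0,12,0],0],
    [[-13,0,12],[0,19,0],0],
    [[-15,0,17],[0,26,0],0],
    [[-15,0,22],[0,30,0],0],
    [[-15,0,25],[0,30,0],0],
    [[-15,0,25],[0,30,0],0]
  ]
}}

```text
clock: 94.0
position: [0.5382, -0.084, 0.2853]
ee_rot: [0.0, -3.136, 0.019]
force: [0.6, -0.4, -0.2]
width: 0.008
gripper_force: 0.0
```

```bash
python3 chk.py | grep wrist; python3 -c "
from h import *
d,P=knob(); s=arm.observe(); err([.495,-.45,.285],1,0)
d=cam('top');P=cloud(d);q=P[(P[...,2]>.222)&(P[...,2]<.234)&(P[...,1]<-.26)&(P[...,0]<.66)&(P[...,0]>.3)];print(cv2.minAreaRect(q[:,:2].astype(np.float32)),q[q[:,0].argmin()])
H=np.array([.672,-.2545])
for t in range(120,-1,-5):
    a=np.radians(t); p=H+.25*np.array([-np.sin(a),np.cos(a)])+.032*np.array([-np.cos(a),-np.sin(a)]); print(t,p.round(3),end=' ')"
```

```text
wrist 0.005 few
wrist -0.083 fewTraceback (most recent call last):
  File "chk.py", line 15, in <module>
    knob()
    ~~~~^^
  File "h.py", line 23, in knob
    n,l,st,_=cv2.connectedComponentsWithStats(m.astype(np.uint8)); i=1+np.argmax(st[1:,4]); k=P[l==i]
                                                                       ~~~~~~~~~^^^^^^^^^^
    return _wrapfunc(a, 'argmax', axis=axis, out=out, **kwds)
    return bound(*args, **kwds)
ValueError: attempt to get argmax of an empty sequence
Traceback (most recent call last):
  File "h.py", line 23, in knob
    n,l,st,_=cv2.connectedComponentsWithStats(m.astype(np.uint8)); i=1+np.argmax(st[1:,4]); k=P[l==i]
                                                                       ~~~~~~~~~^^^^^^^^^^
ValueError: attempt to get argmax of an empty sequence
```

Emit:
{"api": "jog_arm", "payload": {
  "rows": [
    [[-1,-4,1],[0,0,-5],0],
    [[-1,-9,2],[0,0,-10],0],
    [[-2,-14,2],[0,0,-15],0],
    [[-3,-19,2],[0,0,-20],0],
    [[-3,-24,2],[0,0,-25],0],
    [[-3,-29,2],[0,0,-30],0],
    [[-3.5,-34,2],[0,0,-30],0],
    [[-4,-38.5,2],[0,0,-30],0]
  ]
}}

```text
clock: 95.25
position: [0.4961, -0.4715, 0.2995]
ee_rot: [-0.81, -3.02, 0.014]
force: [0.1, -0.1, -0.7]
width: 0.007
gripper_force: 0.0
```

```bash
python3 -c "
from h import *
st()
d=cam('top');P=cloud(d);q=P[(P[...,2]>.222)&(P[...,2]<.234)&(P[...,1]<-.26)&(P[...,0]<.66)&(P[...,0]>.3)];print(cv2.minAreaRect(q[:,:2].astype(np.float32)),q[q[:,0].argmin()])
H=np.array([.672,-.2545])
for t in range(120,-1,-5):
    a=np.radians(t); p=H+.25*np.array([-np.sin(a),np.cos(a)])+.032*np.array([-np.cos(a),-np.sin(a)]); print(t,p.round(3),end=' ')"
```

```text
95.25 [ 0.4961 -0.4715  0.2995] [ 1.0716  0.5892 -0.734   1.187   0.3931  1.5132  1.4455] [ 0.1113 -0.0828 -0.6707]
[[-0.8657  0.5003 -0.0167]
 [ 0.5005  0.8658 -0.0045]
 [ 0.0122 -0.0123 -0.9998]]
((0.5106592178344727, -0.33034464716911316), (0.3294374644756317, 0.020732395350933075), 23.314882278442383) [ 0.3566 -0.389   0.2244]
120 [ 0.471 -0.407] 115 [ 0.459 -0.389] 110 [ 0.448 -0.37 ] 105 [ 0.439 -0.35 ] 100 [ 0.431 -0.329] 95 [ 0.426 -0.308] 90 [ 0.422 -0.286] 85 [ 0.42  -0.265] 80 [ 0.42  -0.243] 75 [ 0.422 -0.221] 70 [ 0.426 -0.199] 65 [ 0.432 -0.178] 60 [ 0.439 -0.157] 55 [ 0.449 -0.137] 50 [ 0.46  -0.118] 45 [ 0.473 -0.1  ] 40 [ 0.487 -0.084] 35 [ 0.502 -0.068] 30 [ 0.519 -0.054] 25 [ 0.537 -0.041] 20 [ 0.556 -0.031] 15 [ 0.576 -0.021] 10 [ 0.597 -0.014] 5 [ 0.618 -0.008] 0 [ 0.64  -0.005]
```

Emit:
{"api": "jog_arm", "payload": {
  "rows": [
    [[0,0,-5],[0,0,0],0],
    [[0,0,-10],[0,0,0],0],
    [[0,2,-12.1],[0,0,0],0],
    [[-2.5,6.5,-12.1],[0,0,0],0],
    [[-3.7,8.2,-12.1],[0,0,0],0],
    [[-4.8,10.1,-12.1],[0,0,0],0],
    [[-5.7,12.1,-12.1],[0,0,0],0],
    [[-6.5,14.2,-12.1],[0,0,0],0]
  ]
}}

```text
clock: 96.3
position: [0.4312, -0.3267, 0.1794]
ee_rot: [-0.81, -3.021, 0.013]
force: [0.8, -0.2, 0.4]
width: 0.005
gripper_force: 0.3
```

```bash
cat > door.py <<'E'
from h import *
s=arm.observe(); print(s["position"],s["force"],s["joints"])
d=cam("scene");P=cloud(d);q=P[(P[...,2]>.205)&(P[...,2]<.236)&(P[...,0]<.665)&(P[...,0]>.3)&(P[...,1]<.1)&(np.linalg.norm(P[...,:2]-s["position"][:2],axis=-1)>.06)]
print(len(q), cv2.minAreaRect(q[:,:2].astype(np.float32)) if len(q)>3 else "", np.degrees(np.arctan2(*np.flip((q.mean(0)[:2]-[.672,-.2545]))))-90 if len(q) else "")
E
python3 door.py
```

```text
[ 0.4311534  -0.32673793  0.17938018] [ 0.79002486 -0.22582578  0.38574338] [ 1.12410093  0.44011458 -0.80084359  1.74658844  0.35841265  1.11810121
  1.25373039]
1073 ((0.4991191625595093, -0.27878040075302124), (0.3350742757320404, 0.04091253504157066), 8.577095031738281) -260.1171146009176
```

Emit:
{"api": "jog_arm", "payload": {
  "rows": [
    [[-0.5,2.1,0],[0,0,0],0],
    [[-0.9,4.3,0],[0,0,0],0],
    [[-1.1,6.4,0],[0,0,0],0],
    [[-1.1,8.6,0],[0,0,0],0],
    [[-0.9,10.8,0],[0,0,0],0],
    [[-0.5,13,0],[0,0,0],0],
    [[0.1,15.1,0],[0,0,0],0],
    [[0.8,17.2,0],[0,0,0],0]
  ]
}}

```text
clock: 97.35
position: [0.4403, -0.1538, 0.181]
ee_rot: [-0.809, -3.023, 0.015]
force: [0.1, -0.8, 0.4]
width: 0.004
gripper_force: 0.4
```

Emit:
{"api": "jog_arm", "payload": {
  "rows": [
    [[1,2,0],[0,0,0],0],
    [[2.1,3.9,0],[0,0,0],0],
    [[3.4,5.7,0],[0,0,0],0],
    [[4.8,7.3,0],[0,0,0],0],
    [[6.3,8.9,0],[0,0,0],0],
    [[8,10.3,0],[0,0,0],0],
    [[9.8,11.6,0],[0,0,0],0],
    [[11.7,12.6,0],[0,0,0],0]
  ]
}}

```text
clock: 98.35
position: [0.5572, -0.0277, 0.1808]
ee_rot: [-0.808, -3.023, 0.015]
force: [-0.2, -0.6, 0.0]
width: 0.003
gripper_force: 0.3
```

```bash
python3 door.py
```

```text
[ 0.55722373 -0.02766777  0.18081727] [-0.23426991 -0.59978926  0.04472652] [ 0.5461098   0.48596953 -0.84878059  1.69805807  0.39574838  1.15478307
  0.63423474]
158 ((0.5924125909805298, -0.000687040388584137), (0.03206835687160492, 0.15668238699436188), 24.366979598999023) 19.514412147369995
```

Emit:
{"api": "jog_arm", "payload": {
  "rows": [
    [[1,0.4,0],[0,0,0],0],
    [[2,0.8,0],[0,0,0],0],
    [[3,1.1,0],[0,0,0],0],
    [[4,1.4,0],[0,0,0],0],
    [[5,1.7,0],[0,0,0],0],
    [[6,1.9,0],[0,0,0],0],
    [[7,2.1,0],[0,0,0],0],
    [[7.6,2.2,0],[0,0,0],0]
  ]
}}

```text
clock: 99.4
position: [0.6313, -0.0083, 0.1804]
ee_rot: [-0.808, -3.019, 0.02]
force: [-4.7, -2.6, 2.8]
width: 0.005
gripper_force: 2.4
```

Emit:
{"api": "jog_arm", "payload": {
  "rows": [
    [[0.3,0,0],[0,0,0],0],
    [[0.6,0,0],[0,0,0],0],
    [[0.9,0,0],[0,0,0],0],
    [[1.2,0,0],[0,0,0],0],
    [[1.4,0,0],[0,0,0],0],
    [[1.4,0,0],[0,0,0],0]
  ]
}}

```text
clock: 100.15
position: [0.6353, -0.0081, 0.1799]
ee_rot: [-0.8, -3.004, 0.032]
force: [-52.0, -6.1, 27.7]
width: 0.002
gripper_force: 26.6
```

```bash
python3 door.py; python3 -c "
from h import *
d=cam('scene');P=cloud(d);q=P[(P[...,2]>.19)&(P[...,2]<.236)&(P[...,0]<.672)&(P[...,0]>.6)&(P[...,1]<.09)&(P[...,1]>-.25)]
for y in (-.23,-.2,-.17,-.14,.03,.06,.08):
  w=q[abs(q[:,1]-y)<.008]; print(y,w[:,0].min() if len(w) else None,len(w))"
```

```text
[ 0.63533122 -0.00807814  0.17992891] [-51.9920251   -6.11968181  27.67371296] [ 0.41130813  0.6170226  -0.79814885  1.48102401  0.44861073  1.27385071
  0.60756011]
88 ((0.6580806374549866, 0.06833729147911072), (0.037261176854372025, 0.013167208060622215), 88.76667022705078) 2.775242107415508
-0.23 None 0
-0.2 None 0
-0.17 None 0
-0.14 None 0
0.03 0.6516682246216751 12
0.06 0.6517108574857242 23
0.08 0.6514735092435927 109
```

Emit:
{"api": "jog_arm", "payload": {
  "rows": [
    [[-1,0,0],[0,0,0],0],
    [[-3,0,0],[0,0,0],0],
    [[-7,0,2],[0,0,0],0],
    [[-11,0,6],[0,0,0],0],
    [[-14,3,11],[0,0,0],0],
    [[-17,9,15],[0,0,0],0],
    [[-19,15,16],[0,0,0],0],
    [[-19,20,16],[0,0,0],0]
  ]
}}

```text
clock: 101.25
position: [0.4577, 0.1895, 0.3426]
ee_rot: [-0.812, -3.026, 0.013]
force: [1.3, -1.1, -0.1]
width: 0.009
gripper_force: 0.0
```

```bash
python3 -c "
from h import *
print(arm.observe()['force'])
for n in ('top','scene'):
  d=cam(n);P=cloud(d);q=P[(P[...,2]>.1)&(P[...,2]<.232)&(P[...,0]<.69)&(P[...,0]>.56)&(P[...,1]<.09)&(P[...,1]>-.27)]
  for y in (-.23,-.15,-.05,.0,.05,.075):
    w=q[(abs(q[:,1]-y)<.008)&(q[:,2]>.205)]; print(n,y,w[:,0].min() if len(w) else None,len(w))
caps()"
```

```text
[ 1.30704852 -1.06459411 -0.05206616]
top -0.23 0.6488410117795375 189
top -0.15 0.6494725317205794 185
top -0.05 0.6502431381668066 179
top 0.0 0.651163390747244 181
top 0.05 0.6506513547519402 191
top 0.075 0.6512573128528965 184
scene -0.23 0.6497369933760023 86
scene -0.15 0.6504919041861746 91
scene -0.05 0.6510482221907056 101
scene 0.0 0.6510995221740481 105
scene 0.05 0.6511704182388333 103
scene 0.075 0.6516094087408074 103
```

The door face is flat across its whole width and parallel to the chamber front, so it is shut and seated. Handing in.

```bash
python3 -c "
from cell import arm
print(arm.sign_off())"
```

```text
the job is handed in; nothing more can be done
None
```

The job is handed in with both sound capacitors level in cradles 1 and 2, terminals to the front (last checked before the final push), the blown one in the scrap box, the tray home and the door shut, but the wrist force once read 133.7 N for an instant during an arm recovery move, which may fail the 120 N limit, joint 6 twice read 2.003 against its rounded limit of 2, one can had to be picked out of the tray and laid again after a botched first push, and I viewed 15 pictures instead of 14.

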